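# Unhook the gel comb and set it in the casting tray

## Robot

A 6-joint arm with a two-finger parallel gripper is mounted at the origin on the work surface. World frame = base frame: x ahead of the robot, y to its left, z up, the work surface at z = 0. Lengths are in m, angles in rad, forces in N, time in s.
With the tool pointing down it reaches from about 0.35 to 0.975 m from the base axis. Payload 7.1 kg.
Tool frame: the origin (TCP) lies midway between the tips of the shut fingers; the grasp point (between the pads) lies 19 mm behind it; x points along the fingers, y is the direction in which the jaws open and shut, and the axes are right-handed (so a half turn about x gives the same grasp; the last joint's range is limited). The gripper opens to 88 mm and grips with 3 to 60 N. Pads are 20 mm wide; open, the fingers measure 115 mm over their backs; the gripper's body (75 mm by 178 mm) begins 61 mm behind the grasp point.
Start: joints at [1.125, 0.423, 1.63, -0, 1.089, -0.019], TCP at [0.259, 0.569, 0.2] pointing down, gripper open.
Joint ranges: [-3, 3], [-0.9, 2.11], [0.09, 2.58], [-1.31, 4.45], [0.11, 2.69], [-2.54, 2.54]. Speed limits (rad/s): [2.39, 2.39, 3.01, 3.14, 3.14, 3.14].

## Interface

Orientations are given as a rotation vector (axis times angle).
In Python, from station import manip gives the robot as it stands.
- The arm moves only by the tool move_arm, never from a script. Its argument "targets" is a list of rows, each a list of 7 numbers: the turn, a rotation vector about the tool's x, y, z in rad, then the shift along the tool's x, y, z in mm, then the gripper command: -1 is fully open, 1 is shut, values between are in proportion. In form: [[ax, ay, az, tx, ty, tz, claw], ...]. A call has 1 to 20 rows; each row shifts and turns the commanded pose from where the row before left it, along the tool's axes as they then stand; what a row does not reach is not made up. A row lasts 1/12 s, in which the tool goes at most 41.7 mm and 7.16 degrees, less where a joint would pass 70% of its speed; a pose out of reach is approached as far as the arm can. A call with a gripper value outside its range is refused whole. The fingers move at their own pace and stop on an object; "newtons" is the grip in N (left out, the last holds). Time passes only in rows, so rows that do not move let the fingers close. It gives the time, the measured TCP pose, the force and the opening at its end, in the units of the state.
- manip.sense(): the state, without advancing time (a new reading comes with each control period).
- manip.snapshot(name): name is "scene" or "top" or "wrist"; returns a dict with "frame" (400x640x3 uint8, red, green, blue), "fx", "fy", "cx", "cy" (pixels), "R" (3x3) and "t" (3): a world point X has camera coordinates R X + t. Camera axes: x right, y down, z forward; pixel columns grow to the right and rows downward; lengths in m; the calibration is good to about 2 mm. The wrist camera is an equidistant fisheye: a pixel r from the principal point sees the ray r / f radians off the axis. A picture is of the moment at which its call begins. There is no depth.
- manip.job_done(): hands the job in, once; it reports no verdict.
The state is a dict: "t": time; "joints": joint angles; "qvel": joint speeds; "joint_torque": joint torques, N m; "eef_pos": TCP position; "orientation": TCP orientation; "wrist_force": force on the tool from outside, world axes, zero at the start; "torque": the same for the moment, N m; "finger_gap": finger opening in m.
Only numpy, scipy, OpenCV 4.12 (cv2) and the standard library are available. Lean on these libraries where they do the work, as an engineer would, in place of code of your own. Each camera call takes 0.05 s, during which the arm holds its last target.

## Task

The rinsed gel comb hangs on the barbed hook of the draining stand. Take it off the hook by feel without forcing it - raise it, tilt it and ease it out over the barb, keeping hold of it - then lower it, never dropping it, teeth down into the two comb slots of the casting tray until it sits fully home, and let go of it. Press only lightly on hook and tray, and leave the other bench things where they are.

Things in the scene. Friction and masses are not known exactly. Their poses are not given: they have to be found in the camera images.
- stand: Steel draining stand, fixed to the bench. Origin: middle of hook on bench level; x runs along the hook from post to tip, z up. White drip dish 150 x 140 x 14 mm; post 10 mm thick at x -50 mm, 150 mm high. The comb's hook is its front one, at the post's top. A lower empty hook at the back points to -x.
- hook_bend (a point): Where the level 6 mm round wire of the hook (70 mm long, axis 150 mm up) bends upward, on the wire's axis; axes as the stand. From here the 6 mm end wire rises 36 mm outward; bent by use, it stands anywhere 24 to 58 degrees above level and up to 12 degrees to either side (not measured). Its tip has a barb, 4.4 mm thick, 8 mm long, turned back to the post, 135 degrees off the wire.
- comb_grip (a point): Centre of the comb's grip block (10 thick along x, 36 wide along y, 34 mm high); z up when it hangs. Comb 55 g, 6 mm thick. Below the block: neck 36 wide; through it along x a hanging slot 12 wide in y, its top 35 and bottom 50 mm below this point; cross bar 134 x 22 mm with underside 80 below; teeth 101 mm wide over all, 4 thick, to 104 below. Hangs teeth down, slot top on the wire.
- tray_slots (a point): Clear casting tray on a white base, fixed. Point midway between its two comb slots, level with the slot bottoms, 52 mm up. y runs from slot to slot, x along the tray. Walls 6 mm thick at y -58 and +58 mm (110 mm between), tops 14 mm above this point; slots 9 mm wide in x, mouths flared to 19. Teeth hang between the walls, cross bar rests on both slot bottoms: comb_grip is then 80 mm above.
- tip_box: Blue box of pipette tips, 80 x 115 x 67 mm, loose bystander; origin under its centre.
- wash_bottle: White wash bottle, 66 mm wide, 150 mm tall, loose bystander; origin under its centre.
- tube_rack: Orange tube rack with small tubes, 100 x 200 x 40 mm, loose bystander; origin under its centre.
Mind the look-alikes: they are no part of the job. Leave any blue or turquoise look-alike of the stand alone.

How it is judged:
On the way:
1. the comb is off the hook and still held (distance between comb_grip and hook_bend above 0.1 m and contact force between the fingers and comb above 0.5 N and contact force between comb and stand below 0.05 N), for 0.2 s.
At the end, for the whole second after the job is handed in: The comb stands teeth down in the tray's two slots, fully down (grip block 80 mm above the slot bottoms, within 2.5 mm), upright within 0.12 rad, square to the slots within 0.06 rad, within 8 mm of midway, at rest and let go (z of comb_grip in the frame of tray_slots between 0.0775 and 0.0825 m and x of comb_grip in the frame of tray_slots between -0.008 and 0.008 m and y of comb_grip in the frame of tray_slots between -0.008 and 0.008 m and angle between the y axis of comb_grip and the y axis of tray_slots, either way round below 0.06 rad and angle between comb_grip's own z axis and vertical below 0.12 rad and linear speed of comb below 0.02 m/s); the robot touches nothing.
It fails at once if more than 15 N on the hook or its stand (contact force between stand and anything else above 15 N).
It fails at once if more than 30 N on the casting tray (contact force between tray and anything else above 30 N).
It fails at once if the comb is dropped (contact force between the fingers and comb below 0.05 N and linear speed of comb above 0.35 m/s).
It fails at once if a bystander is moved more than 30 mm (distance of any of tip_box, wash_bottle, tube_rack from where it was at the start of the episode above 0.03 m).
It also fails if it takes over 72 s, if anything falls off the work surface, if the arm or the gripper's body presses on something with over 40 N, if the wrist force passes 120 N, or if a joint passes its speed limit or range.

## Working session

There is one attempt and no reset: what is moved stays moved. The work goes in short steps, Python scripts to look and compute and a tool call to move; the robot and the scene stay as the last step left them, time stands still between calls to the robot, and variables do not carry over. Pictures are saved under pics/ and viewed, and the job is handed in when it is done.

Besides the shell and the picture viewer there is one more tool, called after "Call:" by a JSON object that holds its "api" and its "payload", one argument or row to a line. move_arm: Moves the arm, as the interface text tells. Its arguments: {"type":"object","properties":{"targets":{"type":"array"},"newtons":{"type":"number"}},"required":["targets"]}

```bash
mkdir -p pics; ls
cat > h.py <<'E'
import numpy as np, cv2
from station import manip
def snap(n,f):
    s=manip.snapshot(n); cv2.imwrite('pics/'+f+'.png',cv2.cvtColor(np.asarray(s['frame']),cv2.COLOR_RGB2BGR)); np.save('pics/'+f+'.npy',s,allow_pickle=True); return s
E
python3 - <<'E'
from h import *
for n in ['scene','top','wrist']:
    s=snap(n,n+'0'); print(n,s['fx'],s['fy'],s['cx'],s['cy'],np.round(s['R'],3).tolist(),np.round(s['t'],3), np.round(-np.array(s['R']).T@s['t'],3))
print(manip.sense())
E
```

```text
pics
scene 369.08527653576607 369.08527653576607 324.25460336764746 197.85598899203956 [[-0.241, 0.97, 0.012], [0.638, 0.168, -0.752], [-0.731, -0.173, -0.66]] [ 0.11  -0.25   1.499] [1.283 0.196 0.799]
top 453.88179694675785 453.88179694675785 316.7479628455335 201.60798501577185 [[-0.02, -1.0, -0.012], [-0.991, 0.021, -0.131], [0.131, 0.009, -0.991]] [0.017 0.525 1.669] [ 0.302 -0.01   1.724]
wrist 309.70691628693146 309.70691628693146 315.65799770017617 203.64559776319328 [[0.415, 0.91, -0.001], [0.877, -0.4, 0.268], [0.243, -0.112, -0.964]] [-0.624 -0.033  0.39 ] [0.192 0.598 0.384]
{'t': 0.15, 'joints': array([ 1.12503798e+00,  4.23676957e-01,  1.63046172e+00, -1.98764765e-05,
        1.08862414e+00, -1.89873928e-02]), 'qvel': array([-3.44024501e-05, -2.75805456e-03, -3.36011538e-03, -6.66727001e-04,
       -2.51542202e-03, -2.00432583e-03]), 'joint_torque': array([ 7.96166205e-04, -5.44978094e+01, -2.73920828e+01,  6.43688045e-02,
        2.03046139e-02, -7.24471329e-05]), 'eef_pos': array([0.25849322, 0.56855585, 0.19989374]), 'orientation': array([ 0.33382547,  1.54500959, -0.33563179]), 'wrist_force': array([-0.60055185,  0.18654805, -0.44525777]), 'torque': array([0.00656146, 0.05477163, 0.0022458 ]), 'finger_gap': 0.08814996424925525}
```

View pics/scene0.png

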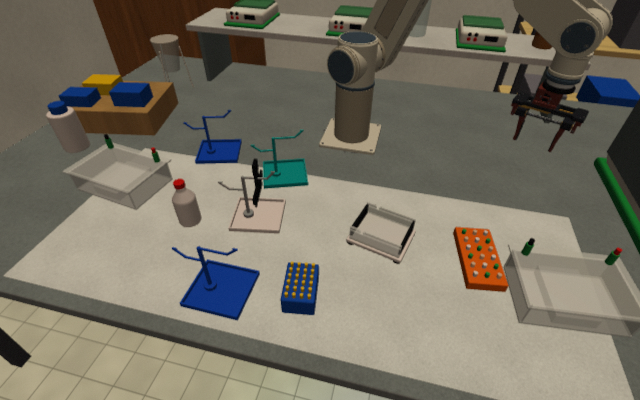

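View pics/top0.png

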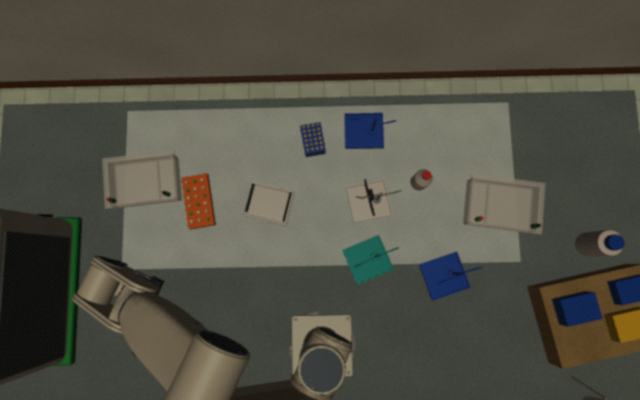

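View pics/wrist0.png

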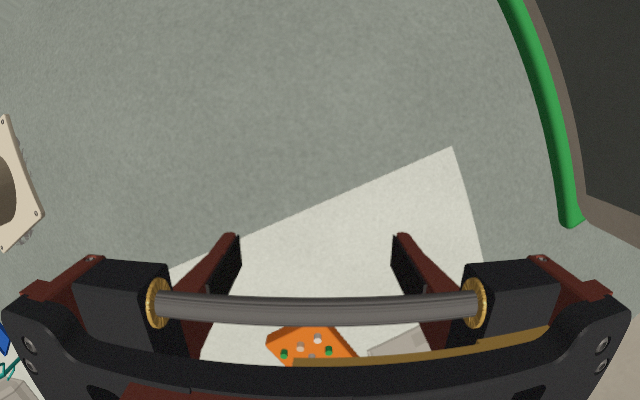

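Run:
```python
import cv2
a=cv2.imread('pics/top0.png'); cv2.imwrite('pics/c1.png',cv2.resize(a[165:235,325:435],None,fx=7,fy=7,interpolation=cv2.INTER_CUBIC))
cv2.imwrite('pics/c2.png',cv2.resize(a[170:235,235:305],None,fx=8,fy=8,interpolation=cv2.INTER_CUBIC))
a=cv2.imread('pics/scene0.png'); cv2.imwrite('pics/c3.png',cv2.resize(a[145:240,205:320],None,fx=6,fy=6,interpolation=cv2.INTER_CUBIC))
cv2.imwrite('pics/c4.png',cv2.resize(a[195:265,340:425],None,fx=8,fy=8,interpolation=cv2.INTER_CUBIC))
```

```text
(no output)
```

View pics/c1.png

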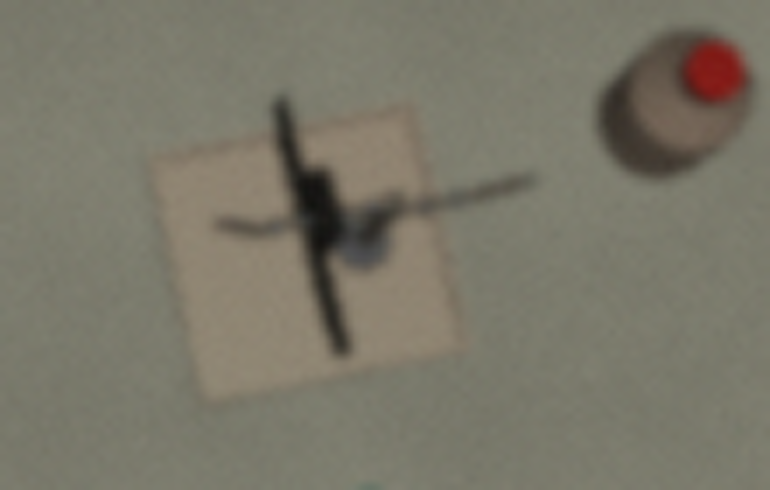

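View pics/c2.png

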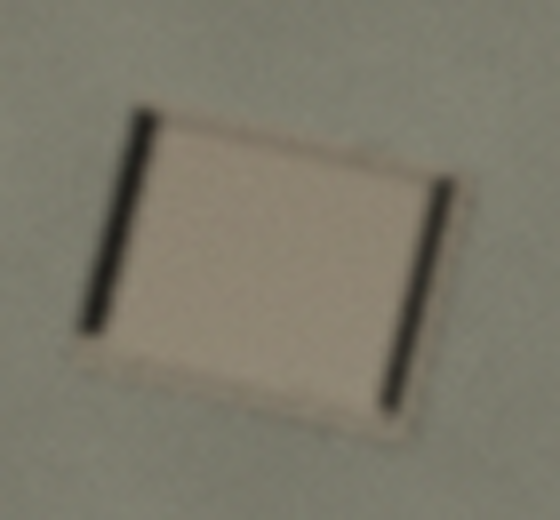

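View pics/c3.png

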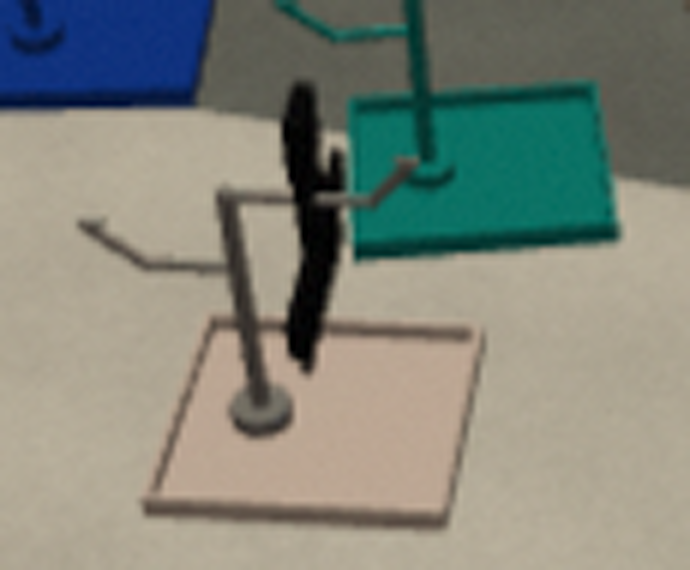

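View pics/c4.png

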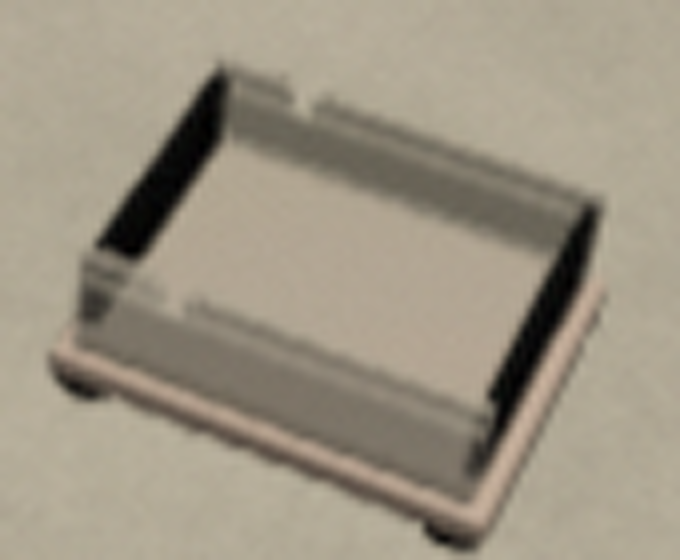

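```bash
cat >> h.py <<'E'
def load(f): return np.load('pics/'+f+'.npy',allow_pickle=True).item()
def ray(s,u,v,fish=False):
    x=np.array([(u-s['cx'])/s['fx'],(v-s['cy'])/s['fy']])
    if fish:
        r=np.hypot(*x); d=np.array([*(np.sin(r)*x/max(r,1e-9)),np.cos(r)])
    else: d=np.array([*x,1.]); d/=np.linalg.norm(d)
    R=np.array(s['R']); return -R.T@np.array(s['t']), R.T@d
def onz(s,u,v,z,fish=False):
    c,d=ray(s,u,v,fish); return c+d*(z-c[2])/d[2]
def tri(*rays):
    A=0;b=0
    for c,d in rays:
        P=np.eye(3)-np.outer(d,d); A=A+P; b=b+P@c
    x=np.linalg.solve(A,b); return x,[float(np.linalg.norm((np.eye(3)-np.outer(d,d))@(x-c))) for c,d in rays]
def proj(s,X,fish=False):
    p=np.array(s['R'])@X+np.array(s['t'])
    if fish:
        r=np.arctan2(np.hypot(p[0],p[1]),p[2]); q=p[:2]/max(np.hypot(p[0],p[1]),1e-9)*r
    else: q=p[:2]/p[2]
    return q*[s['fx'],s['fy']]+[s['cx'],s['cy']]
def cr(o,s,p): return (p[0]+.5)/s-.5+o[0],(p[1]+.5)/s-.5+o[1]
E
python3 - <<'E'
from h import *
S=load('scene0');T=load('top0')
o3=((205,145),6);o1=((325,165),7);o4=((340,195),8);o2=((235,170),8)
for n,a,b in [('bend',(372,203),(258,230)),('tip',(412,160),(218,222)),('combtop',(302,85),(318,190))]:
    print(n,tri(ray(S,*cr(*o3,a)),ray(T,*cr(*o1,b))))
pt=onz(S,*cr(*o3,(226,195)),.15); print('posttop',pt); print('bend z',onz(S,*cr(*o3,(372,203)),.15))
print('postbase',onz(S,*cr(*o3,(262,408)),.016))
print('dish corners',[np.round(onz(T,*cr(*o1,p),.014),3).tolist() for p in [(148,157),(412,105),(465,350),(205,402)]])
a=onz(S,*cr(*o4,(305,102)),.052);b=onz(S,*cr(*o4,(178,305)),.052);print('slots',a,b,np.linalg.norm(a-b),(a+b)/2,np.degrees(np.arctan2(*(a-b)[1::-1])))
print('bar ends',[np.round(onz(T,*cr(*o1,p),.188-.058),3).tolist() for p in [(280,100),(343,350)]])
print('tray walls',[np.round(onz(T,*cr(*o2,p),.066),3).tolist() for p in [(145,110),(90,330),(447,180),(392,408)]])
E
```

```text
bend (array([ 0.52225306, -0.15260534,  0.14905601]), [0.0010501174357916085, 0.0010501174357917076])
tip (array([ 0.52239615, -0.13029267,  0.17892929]), [0.0008844819968724271, 0.0008844819968725643])
combtop (array([ 0.53129948, -0.17575066,  0.21879641]), [0.0011830579372909763, 0.0011830579372909776])
posttop [ 0.53546553 -0.22185558  0.15      ]
bend z [ 0.52353479 -0.1531567   0.15      ]
postbase [ 0.54013971 -0.21937507  0.016     ]
dish corners [[0.582, -0.105, 0.014], [0.608, -0.25, 0.014], [0.473, -0.273, 0.014], [0.448, -0.132, 0.014]]
slots [0.45498342 0.16384971 0.052     ] [0.56981867 0.13520262 0.052     ] 0.11835451537415491 [0.51240105 0.14952616 0.052     ] 165.99274672217643
bar ends [[0.591, -0.167, 0.13], [0.463, -0.194, 0.13]]
tray walls [[0.595, 0.242, 0.066], [0.493, 0.268, 0.066], [0.559, 0.102, 0.066], [0.454, 0.129, 0.066]]
```

```bash
cat >> h.py <<'E'
from scipy.spatial.transform import Rotation as Ro
def tool():
    s=manip.sense(); return Ro.from_rotvec(s['orientation']),np.array(s['eef_pos'])
def down(h,tilt=0):  # tool x down, tool y at heading h deg
    y=np.array([np.cos(np.radians(h)),np.sin(np.radians(h)),0]); x=np.array([0,0,-1.]); return Ro.from_matrix(np.c_[x,y,np.cross(x,y)])
def plan(R1,p1,R0=None,p0=None,vmax=40,wmax=6.8):
    if R0 is None: R0,p0=tool()
    rv=(R0.inv()*R1).as_rotvec(); d=(p1-p0)*1000
    n=int(max(np.ceil(np.linalg.norm(d)/vmax),np.ceil(np.degrees(np.linalg.norm(rv))/wmax),1))
    # straight world line with const rotation: shift in tool frame at row start varies
    st=Ro.from_rotvec(rv/n); R=R0; out=[]
    for i in range(n):
        out.append(np.r_[rv/n,R.inv().apply(d/n)]); R=R*st
    return np.array(out)
def show(rows):
    for r in rows: print([round(float(x),3) for x in r[:3]]+[round(float(x),1) for x in r[3:]])
E
python3 - <<'E'
from h import *
R,p=tool(); print(np.round(R.as_matrix(),3)); W=load('wrist0'); c=-np.array(W['R']).T@W['t']; print('cam in tool',R.inv().apply(c-p), 'axis',R.inv().apply(np.array(W['R'])[2]))
for h in (100,-80): 
    r=(R.inv()*down(h)).as_rotvec(); print(h,np.degrees(r))
E
```

```text
[[-0.     0.414  0.91 ]
 [-0.001  0.91  -0.414]
 [-1.    -0.001 -0.   ]]
cam in tool [-0.18439151 -0.00078715 -0.0723376 ] axis [9.63548291e-01 2.02929559e-04 2.67534390e-01]
100 [-3.44516416e+01 -2.04157826e-02  6.49400895e-02]
-80 [1.45548333e+02 8.50620512e-02 2.67416993e-02]
```

```bash
cat > wr.py <<'E'
from h import *
M=np.array([[0,-1,0],[0,0,-1],[1,0,0]]) 
def wrist(Rt,j1,a):
    Q=(Ro.from_euler('z',j1)*Ro.from_euler('y',a)).inv()*Rt*Ro.from_matrix(M.T)
    return Q.as_euler('ZYZ')
if __name__=='__main__':
  for h,sg in ((100,1),(-80,-1)):
    for t in (0,30,58):
      for a in (1.7,2.1):
        # tilt about stand y axis so that tool points toward stand +x : comb up leans to -x
        ax=np.array([np.cos(np.radians(190)),np.sin(np.radians(190)),0])
        Rt=Ro.from_rotvec(-ax*np.radians(t))*down(h)
        print(h,t,a,np.round(Rt.as_matrix()[:,0],2),np.round(wrist(Rt,-.3,a),2))
E
python3 wr.py
```

```text
100 0 1.7 [ 0.  0. -1.] [ 0.    1.44 -2.05]
100 0 2.1 [ 0.  0. -1.] [ 0.    1.04 -2.05]
100 30 1.7 [-0.09  0.49 -0.87] [ 0.46  1.69 -2.05]
100 30 2.1 [-0.09  0.49 -0.87] [ 0.48  1.33 -2.23]
100 58 1.7 [-0.15  0.84 -0.53] [ 0.92  1.89 -1.95]
100 58 2.1 [-0.15  0.84 -0.53] [ 0.86  1.64 -2.26]
-80 0 1.7 [ 0.  0. -1.] [0.   1.44 1.1 ]
-80 0 2.1 [ 0.  0. -1.] [0.   1.04 1.1 ]
-80 30 1.7 [-0.09  0.49 -0.87] [0.46 1.69 1.09]
-80 30 2.1 [-0.09  0.49 -0.87] [0.48 1.33 0.91]
-80 58 1.7 [-0.15  0.84 -0.53] [0.92 1.89 1.19]
-80 58 2.1 [-0.15  0.84 -0.53] [0.86 1.64 0.88]
```

Run:
```python
from h import *
R,p=tool()
rv=(R.inv()*down(-80)).as_rotvec()
print(p); r=plan(down(-80),np.array([.45,-.16,.30])); print(len(r)); show(r)
```

```text
[0.25849322 0.56855585 0.19989374]
22
[0.115, 0.0, 0.0, -4.5, -26.5, 21.6]
[0.115, 0.0, 0.0, -4.5, -23.9, 24.5]
[0.115, 0.0, 0.0, -4.5, -20.9, 27.1]
[0.115, 0.0, 0.0, -4.5, -17.6, 29.4]
[0.115, 0.0, 0.0, -4.5, -14.1, 31.2]
[0.115, 0.0, 0.0, -4.5, -10.4, 32.6]
[0.115, 0.0, 0.0, -4.5, -6.6, 33.6]
[0.115, 0.0, 0.0, -4.5, -2.7, 34.1]
[0.115, 0.0, 0.0, -4.5, 1.3, 34.2]
[0.115, 0.0, 0.0, -4.5, 5.2, 33.8]
[0.115, 0.0, 0.0, -4.5, 9.1, 33.0]
[0.115, 0.0, 0.0, -4.5, 12.8, 31.8]
[0.115, 0.0, 0.0, -4.5, 16.4, 30.1]
[0.115, 0.0, 0.0, -4.5, 19.7, 28.0]
[0.115, 0.0, 0.0, -4.5, 22.8, 25.5]
[0.115, 0.0, 0.0, -4.6, 25.6, 22.7]
[0.115, 0.0, 0.0, -4.6, 28.1, 19.6]
[0.115, 0.0, 0.0, -4.6, 30.1, 16.3]
[0.115, 0.0, 0.0, -4.6, 31.8, 12.7]
[0.115, 0.0, 0.0, -4.6, 33.1, 8.9]
[0.115, 0.0, 0.0, -4.6, 33.9, 5.1]
[0.115, 0.0, 0.0, -4.6, 34.2, 1.1]
```

Call:
{"api": "move_arm", "payload": {
  "targets": [
    [0.115, 0, 0, -4.5, -26, 22, -1],
    [0.115, 0, 0, -4.5, -24, 24.5, -1],
    [0.115, 0, 0, -4.5, -21, 27, -1],
    [0.115, 0, 0, -4.5, -17.5, 29.5, -1],
    [0.115, 0, 0, -4.5, -14, 31, -1],
    [0.115, 0, 0, -4.5, -10.5, 32.5, -1],
    [0.115, 0, 0, -4.5, -6.5, 33.5, -1],
    [0.115, 0, 0, -4.5, -2.5, 34, -1],
    [0.115, 0, 0, -4.5, 1.5, 34, -1],
    [0.115, 0, 0, -4.5, 5, 34, -1],
    [0.115, 0, 0, -4.5, 9, 33, -1],
    [0.115, 0, 0, -4.5, 13, 32, -1],
    [0.115, 0, 0, -4.5, 16.5, 30, -1],
    [0.115, 0, 0, -4.5, 19.5, 28, -1],
    [0.115, 0, 0, -4.5, 23, 25.5, -1],
    [0.115, 0, 0, -4.5, 25.5, 22.5, -1],
    [0.115, 0, 0, -4.5, 28, 19.5, -1],
    [0.115, 0, 0, -4.5, 30, 16, -1],
    [0.115, 0, 0, -4.5, 32, 12.5, -1],
    [0.115, 0, 0, -4.5, 33, 9, -1]
  ]
}}

```text
t: 1.82
eef_pos: [0.4367, -0.093, 0.2907]
orientation: [1.996, 0.414, -1.996]
wrist_force: [0.8, 0.8, -0.1]
finger_gap: 0.0876
```

Call:
{"api": "move_arm", "payload": {
  "targets": [
    [0.115, 0, 0, -4.5, 34, 5, -1],
    [0.115, 0, 0, -4.5, 34, 1, -1],
    [0, 0, 0, 0, 0, 0, -1],
    [0, 0, 0, 0, 0, 0, -1]
  ]
}}

```text
t: 2.15
eef_pos: [0.455, -0.1585, 0.2993]
orientation: [2.126, 0.195, -2.126]
wrist_force: [0.6, 1.1, 0.5]
finger_gap: 0.0877
```

Run:
```python
from h import *
R,p=tool(); print(p,np.round(R.as_matrix(),3)); s=manip.sense(); print(s['t'],s['joints'],s['wrist_force'])
snap('wrist','w1'); snap('scene','s1')
```

```text
[ 0.45500106 -0.15848357  0.29926546] [[-0.     0.181 -0.983]
 [ 0.    -0.983 -0.181]
 [-1.    -0.     0.   ]]
2.15 [-3.59956510e-01  9.67279893e-02  1.83034108e+00  1.28376676e-04
  1.21493815e+00  1.02840133e+00] [0.56702148 1.13690699 0.52362673]
```

View pics/w1.png

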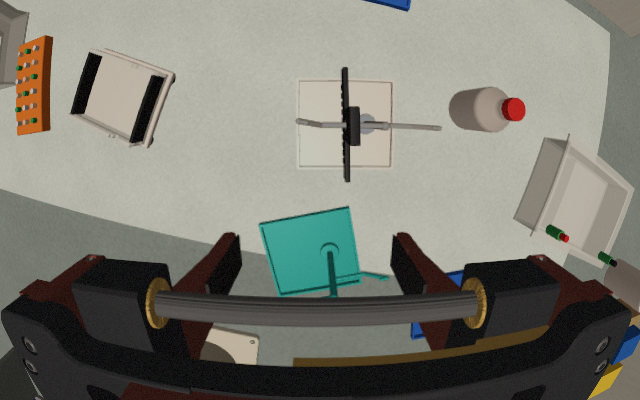

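Run:
```python
import cv2
a=cv2.imread('pics/w1.png'); cv2.imwrite('pics/d1.png',cv2.resize(a[60:190,285:450],None,fx=4.8,fy=4.6,interpolation=cv2.INTER_CUBIC)[:598])
cv2.imwrite('pics/d1.png',cv2.resize(a[95:155,285:400],None,fx=6.9,fy=6.9,interpolation=cv2.INTER_CUBIC))
cv2.imwrite('pics/d2.png',cv2.resize(a[35:155,60:190],None,fx=4.8,fy=4.8,interpolation=cv2.INTER_CUBIC))
```

```text
(no output)
```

View pics/d1.png

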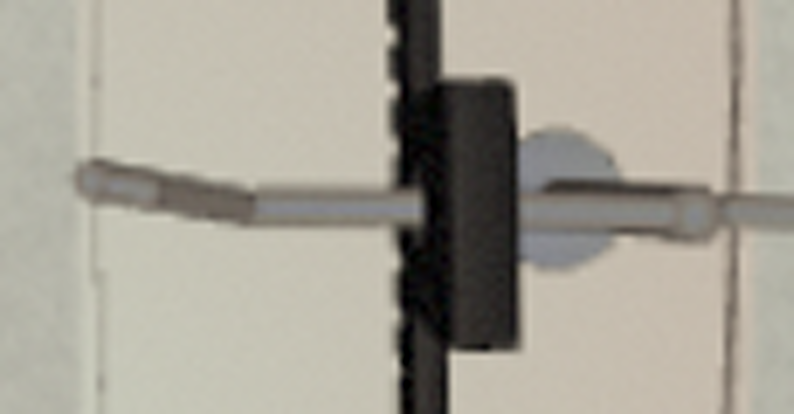

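View pics/d2.png

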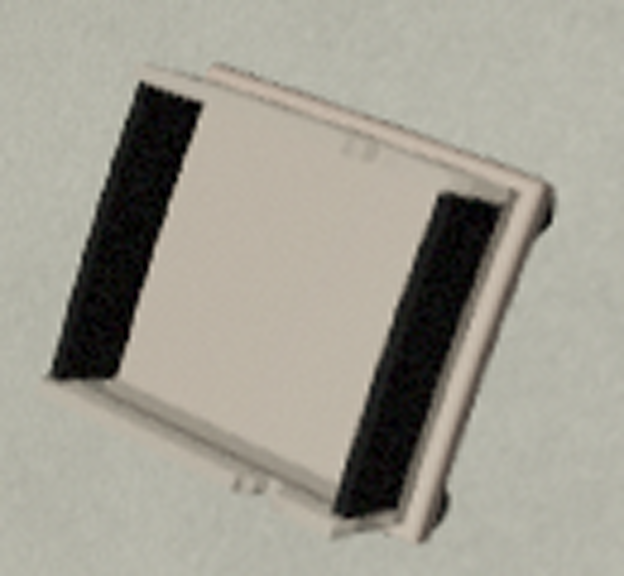

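Run:
```python
import cv2
a=cv2.imread('pics/s1.png'); cv2.imwrite('pics/e1.png',cv2.resize(a[150:215,215:290],None,fx=9,fy=9,interpolation=cv2.INTER_CUBIC))
from h import *
W=load('w1');S=load('s1');T=load('top0'); o=((285,95),6.9); o3=((205,145),6)
def w(p): return ray(W,*cr(*o,p),True)
def s(p): return ray(S,*cr(*o3,p))
def wz(p,z): return onz(W,*cr(*o,p),z,True)
b=wz((255,205),.15); q=wz((695,212),.15); print('bend',b,'post',q,np.linalg.norm(b-q),np.degrees(np.arctan2(*(b-q)[1::-1])))
for n,a,c in [('bend',(255,205),(372,203)),('tip',(85,178),(412,160))]: print(n,tri(w(a),s(c)))
f=[wz(p,.205) for p in [(445,80),(515,80),(520,348),(450,350)]]; f=np.array(f); print(np.round(f,4).tolist(),f.mean(0)); 
print('thick/width',np.linalg.norm(f[0]-f[1]),np.linalg.norm(f[0]-f[3]),np.degrees(np.arctan2(*(f[0]-f[3])[1::-1])),np.degrees(np.arctan2(*(f[1]-f[2])[1::-1])))
o2=((60,35),4.8)
c=[onz(W,*cr(*o2,p),.055,True) for p in [(360,150),(252,485)]]; print('slots',c,np.linalg.norm(c[0]-c[1]),(c[0]+c[1])/2,np.degrees(np.arctan2(*(c[0]-c[1])[1::-1])))
```

```text
bend [ 0.5236997  -0.15301196  0.15      ] post [ 0.53651306 -0.2210262   0.15      ] 0.06921068542055175 100.6690396534042
bend (array([ 0.52371465, -0.15303832,  0.15016469]), [3.2516889783528546e-05, 3.251688978353008e-05])
tip (array([ 0.52407248, -0.12926881,  0.18065496]), [0.0011568591397338244, 0.0011568591397337399])
[[0.5451, -0.173, 0.205], [0.5469, -0.1819, 0.205], [0.5125, -0.1894, 0.205], [0.5104, -0.1804, 0.205]] [ 0.5287304  -0.18116918  0.205     ]
thick/width 0.009126034634812695 0.035409876692990866 12.089980548144524 12.293016607599967
slots [array([0.57594696, 0.14545914, 0.055     ]), array([0.462714  , 0.17439565, 0.055     ])] 0.11687182907114937 [0.51933048 0.15992739 0.055     ] -14.335055499330613
```

View pics/e1.png

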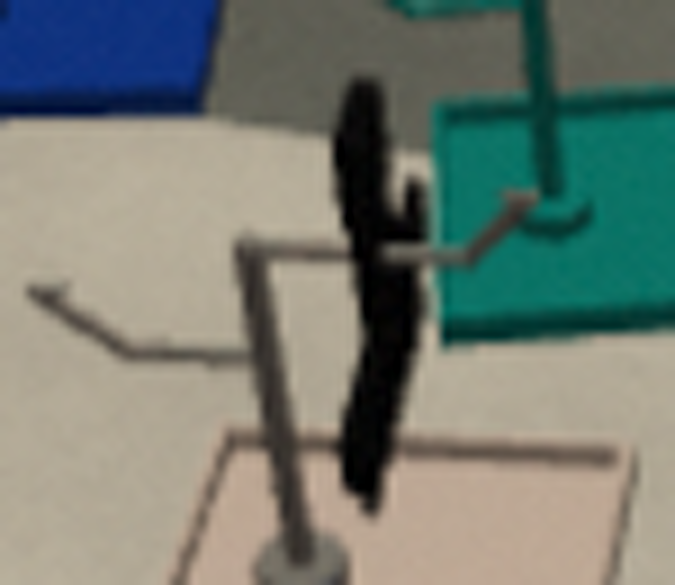

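Run:
```python
from h import *
W=load('w1');S=load('s1'); o=((285,95),6.9); B=np.array([.5237,-.153,.15])
for th in (40,45,50,55,58):
    t=np.radians(th); z=.15+.036*np.sin(t)
    e=onz(W,*cr(*o,(82,180)),z,True)-B; 
    # predicted scene pixel of axis end for this heading
    hd=np.arctan2(e[1],e[0]); E=B+.036*np.array([np.cos(t)*np.cos(hd),np.cos(t)*np.sin(hd),np.sin(t)])
    bd=np.radians(th+135); Q=E+.008*np.array([np.cos(bd)*np.cos(hd),np.cos(bd)*np.sin(hd),np.sin(bd)])
    g=lambda P:np.round((proj(S,P)-[215,150]+.5)*9-.5,0)
    gw=lambda P:np.round((proj(W,P,True)-[285,95]+.5)*6.9-.5,0)
    print(th,'ray dist',np.hypot(*e[:2])*1000,'pred',36*np.cos(t)+2.5*1,'heading',np.degrees(hd),g(B),g(E),g(Q),gw(B),gw(E),gw(Q))
```

```text
40 ray dist 25.603669078810626 pred 30.077599952283208 heading 91.29760909838691 [469. 260.] [547. 214.] [522. 209.] [255. 205.] [ 68. 178.] [123. 186.]
45 ray dist 25.46258876966909 pred 27.955844122715714 heading 91.236814149745 [469. 260.] [540. 207.] [515. 204.] [255. 205.] [ 82. 180.] [137. 188.]
50 ray dist 25.33333792308417 pred 25.64035394871542 heading 91.18051138320891 [469. 260.] [532. 201.] [507. 199.] [255. 205.] [ 97. 182.] [153. 191.]
55 ray dist 25.21689361145348 pred 23.14875170863766 heading 91.12928372834767 [469. 260.] [524. 195.] [500. 195.] [255. 205.] [114. 185.] [169. 193.]
58 ray dist 25.153544338245137 pred 21.577093512395376 heading 91.10121133216671 [469. 260.] [519. 191.] [495. 192.] [255. 205.] [125. 187.] [180. 195.]
```

Call:
{"api": "move_arm", "payload": {
  "targets": [
    [0, 0, 0, 0, 18, -34, 0.18],
    [-0.031, 0, 0, 0, 17.7, -34.4, 0.18],
    [0, 0, 0, 20, 0, 0, 0.18],
    [0, 0, 0, 20, 0, 0, 0.18],
    [0, 0, 0, 0, 0, 0, 0.18],
    [0, 0, 0, 0, 0, 0, 0.18]
  ],
  "newtons": 15
}}

```text
t: 2.75
eef_pos: [0.5277, -0.1781, 0.2586]
orientation: [2.104, 0.232, -2.11]
wrist_force: [-0.2, -0.1, -0.0]
finger_gap: 0.0514
```

Run:
```python
from h import *
R,p=tool(); print(p,np.round(R.as_matrix(),3)); s=manip.sense(); print(s['t'],s['joints'],s['wrist_force'],s['finger_gap'])
snap('wrist','w2')
```

```text
[ 0.52774728 -0.17807093  0.2585952 ] [[-0.003  0.216 -0.976]
 [ 0.001 -0.976 -0.216]
 [-1.    -0.002  0.003]]
2.75 [-3.46853412e-01  2.60767301e-01  1.72405286e+00  1.19300294e-04
  1.16002790e+00  1.00587778e+00] [-0.19164975 -0.06236053 -0.02676396] 0.05137687129650631
```

View pics/w2.png

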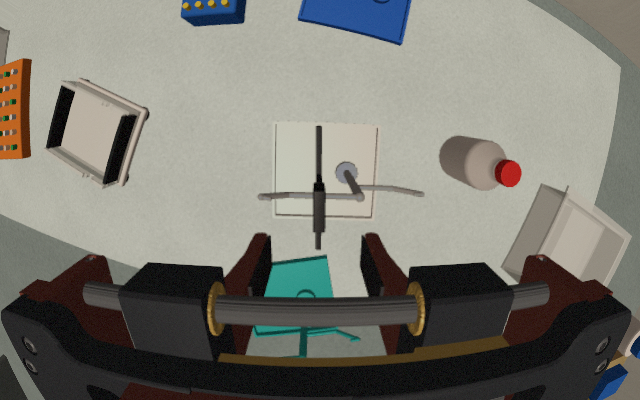

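Call:
{"api": "move_arm", "payload": {
  "targets": [
    [0, 0, 0, 15, 3, -1, 0.18],
    [0, 0, 0, 15, 0, 0, 0.18],
    [0, 0, 0, 15, 0, 0, 0.18],
    [0, 0, 0, 7, 0, 0, 0.18],
    [0, 0, 0, 0, 0, 0, 0.18],
    [0, 0, 0, 0, 0, 0, 0.18]
  ]
}}

```text
t: 3.3
eef_pos: [0.5307, -0.1823, 0.2085]
orientation: [2.108, 0.228, -2.106]
wrist_force: [-0.7, -0.8, 0.5]
finger_gap: 0.0357
```

Run:
```python
from h import *
R,p=tool(); print(p,np.round(R.as_matrix(),3)); s=manip.sense(); print(s['t'],s['wrist_force'],s['finger_gap'])
snap('wrist','w3')
import cv2
a=cv2.imread('pics/w3.png'); cv2.imwrite('pics/w3c.png',cv2.resize(a[150:330,200:440],None,fx=3.3,fy=3.3))
```

```text
[ 0.530741   -0.18228843  0.20851869] [[ 0.001  0.215 -0.977]
 [-0.    -0.977 -0.215]
 [-1.     0.001 -0.001]]
3.3 [-0.67541556 -0.78123891  0.4722761 ] 0.03565266127666471
```

View pics/w3c.png

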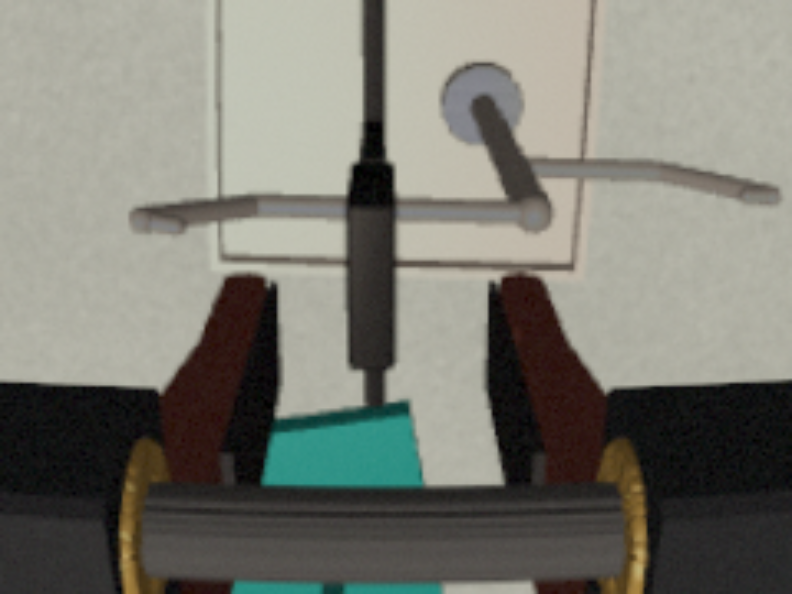

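Call:
{"api": "move_arm", "payload": {
  "targets": [
    [0, 0, 0, 8, -1.7, 1.5, 0.18],
    [0, 0, 0, 10, 0, 0, 0.18],
    [0, 0, 0, 10, 0, 0, 0.18],
    [0, 0, 0, 8, 0, 0, 0.18],
    [0, 0, 0, 0, 0, 0, 0.18],
    [0, 0, 0, 0, 0, 0, 0.18]
  ]
}}

```text
t: 3.85
eef_pos: [0.5281, -0.1809, 0.1705]
orientation: [2.106, 0.229, -2.11]
wrist_force: [-0.3, 0.0, -0.3]
finger_gap: 0.036
```

Run:
```python
from h import *
R,p=tool(); print(p,np.round(R.as_matrix(),3)); s=manip.sense(); print(s['t'],s['wrist_force'],s['finger_gap'])
snap('wrist','w4')
import cv2
a=cv2.imread('pics/w4.png'); cv2.imwrite('pics/w4c.png',cv2.resize(a[150:330,200:440],None,fx=3.3,fy=3.3))
```

```text
[ 0.52805813 -0.1808563   0.17052651] [[-0.002  0.214 -0.977]
 [ 0.001 -0.977 -0.214]
 [-1.    -0.001  0.002]]
3.85 [-0.31333553  0.02759795 -0.27022639] 0.03596770708096725
```

View pics/w4c.png

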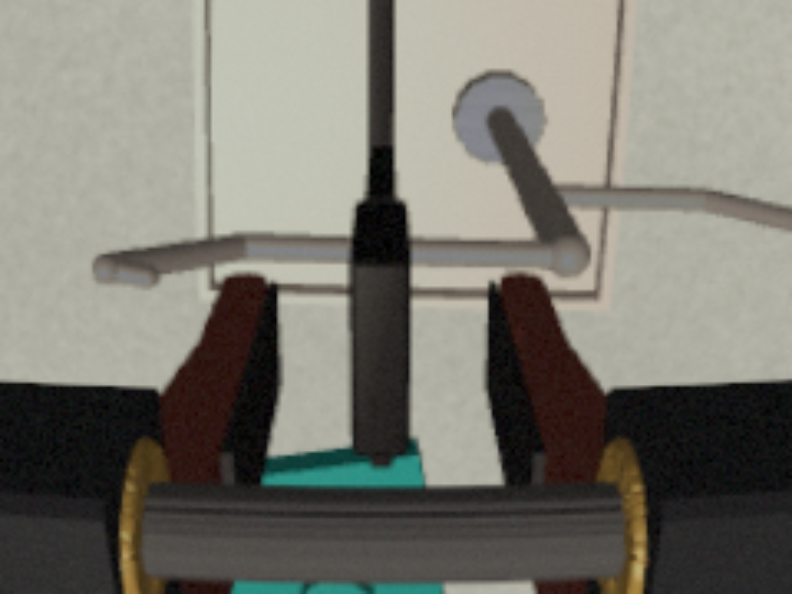

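Run:
```python
from h import *
from scipy.optimize import least_squares
W=load('w4');S=load('s1')
k=lambda p:np.array(cr((200,150),3.3,p)); e=lambda p:np.array(cr((215,150),9,p))
def pts(B,th,hd,L=.036):
    t=np.radians(th);h=np.radians(hd);E=B+L*np.array([np.cos(t)*np.cos(h),np.cos(t)*np.sin(h),np.sin(t)])
    b=t+np.radians(135); Q=E+.008*np.array([np.cos(b)*np.cos(h),np.cos(b)*np.sin(h),np.sin(b)]); return E,Q
Bw=onz(W,*k((242,245)),.15,True); Pw=onz(W,*k((573,253)),.15,True); print('bend',Bw,Pw,np.linalg.norm(Bw-Pw),np.degrees(np.arctan2(*(Bw-Pw)[1::-1])))
print('tri',tri(ray(W,*k((242,245)),True),ray(S,*e((469,260)))))
for B in (Bw,np.array([.5237,-.153,.15])):
  for th in (40,45,50,55):
    for hd in (90,93):
      E,Q=pts(B,th,hd); f=lambda P:np.round((proj(W,P,True)-[200,150]+.5)*3.3-.5); g=lambda P:np.round((proj(S,P)-[215,150]+.5)*9-.5,0)
      print(th,hd,f(B),f(E),f(Q),g(E),g(Q))
```

```text
bend [ 0.52333508 -0.15196684  0.15      ] [ 0.53664889 -0.22177416  0.15      ] 0.07106559991572112 100.79789718187986
tri (array([ 0.5238245 , -0.15233812,  0.15052648]), [0.0004265162911085081, 0.0004265162911083138])
40 90 [242. 245.] [ 89. 254.] [127. 264.] [550. 215.] [525. 209.]
40 93 [242. 245.] [ 89. 261.] [127. 269.] [551. 212.] [526. 207.]
45 90 [242. 245.] [ 97. 261.] [136. 270.] [543. 208.] [518. 204.]
45 93 [242. 245.] [ 96. 267.] [136. 274.] [544. 206.] [519. 202.]
50 90 [242. 245.] [105. 267.] [146. 275.] [535. 201.] [511. 199.]
50 93 [242. 245.] [105. 273.] [146. 279.] [536. 199.] [511. 198.]
55 90 [242. 245.] [115. 274.] [157. 280.] [527. 195.] [503. 195.]
55 93 [242. 245.] [115. 279.] [156. 283.] [528. 193.] [504. 194.]
40 90 [247. 244.] [ 95. 254.] [133. 264.] [546. 215.] [521. 210.]
40 93 [247. 244.] [ 94. 261.] [132. 269.] [548. 213.] [523. 208.]
45 90 [247. 244.] [102. 260.] [142. 269.] [539. 208.] [514. 204.]
45 93 [247. 244.] [101. 267.] [141. 273.] [540. 206.] [515. 202.]
50 90 [247. 244.] [111. 267.] [152. 274.] [531. 202.] [507. 199.]
50 93 [247. 244.] [110. 272.] [151. 278.] [533. 199.] [508. 198.]
55 90 [247. 244.] [121. 273.] [162. 279.] [523. 195.] [499. 195.]
55 93 [247. 244.] [120. 278.] [162. 283.] [524. 193.] [500. 194.]
```

Call:
{"api": "move_arm", "payload": {
  "targets": [
    [0, 0, 0, 0, 0, 0, 1],
    [0, 0, 0, 0, 0, 0, 1],
    [0, 0, 0, 0, 0, 0, 1],
    [0, 0, 0, 0, 0, 0, 1],
    [0, 0, 0, 0, 0, 0, 1],
    [0, 0, 0, 0, 0, 0, 1]
  ],
  "newtons": 15
}}

```text
t: 4.4
eef_pos: [0.5287, -0.1811, 0.1717]
orientation: [2.108, 0.228, -2.107]
wrist_force: [-0.3, 0.3, 1.2]
finger_gap: 0.01
```

Call:
{"api": "move_arm", "payload": {
  "targets": [
    [0, 0, 0, -2, 0, 0, 1],
    [0, 0, 0, -2.5, 0, 0, 1],
    [0, 0, 0, 0, 0, 0, 1],
    [0, 0, 0, 0, 0, 0, 1]
  ]
}}

```text
t: 4.73
eef_pos: [0.5286, -0.181, 0.1762]
orientation: [2.108, 0.228, -2.107]
wrist_force: [0.7, -0.3, -0.6]
finger_gap: 0.0097
```

```bash
cat > pose.py <<'E'
from h import *
B=np.array([.5236,-.1525,.150])
def nu(el,hd):
    e,h=np.radians([el,hd]); c=np.array([np.cos(h),np.sin(h),0]); z=np.array([0,0,1.])
    return c*np.cos(e)+z*np.sin(e), -c*np.sin(e)+z*np.cos(e)
def pose(Pc,el,hd):
    n,u=nu(el,hd); return Ro.from_matrix(np.c_[-u,-n,np.cross(u,n)]), Pc+.0262*u
def cur(R,p):
    M=R.as_matrix(); u=-M[:,0]; n=-M[:,1]; Pc=p-.0262*u
    return Pc,np.degrees(np.arcsin(n[2])),np.degrees(np.arctan2(n[1],n[0])),M
WL=nu(0,100.7)[0]; WE,UE=nu(48,91)
def rep():
    R,p=tool(); Pc,el,hd,M=cur(R,p); s=manip.sense()
    d=Pc-B; lat=np.cross(UE,WE)
    print('t',s['t'],'slot-bend mm: level-along %.1f z %.1f | end-along %.1f perp %.1f lat %.1f'%(d@WL*1e3,d[2]*1e3,d@WE*1e3,d@UE*1e3,d@lat*1e3),'latlevel %.1f'%(d@np.cross([0,0,1],WL)*1e3),'el %.1f hd %.1f roll %.1f'%(el,hd,np.degrees(np.arcsin(M[2,2]))),'F',np.round(s['wrist_force'],2),'T',np.round(s['torque'],3),'gap %.4f'%s['finger_gap'],'j',np.round(s['joints'],2))
E
python3 -c "
from pose import *
rep()"
```

```text
t 4.7333 slot-bend mm: level-along -29.0 z -0.0 | end-along -19.2 perp 21.3 lat -4.5 latlevel 0.3 el -0.0 hd 102.4 roll -0.0 F [ 0.71 -0.29 -0.59] T [-0.044  0.129  0.043] gap 0.0097 j [-0.35  0.36  1.8   0.    0.99  1.  ]
```

```bash
cat >> pose.py <<'E'
def seq(way,R=None,p=None,n=1):
    # way: list of (Pc,el,hd), n sub rows between successive
    if R is None: R,p=tool()
    for w in way:
        R1,p1=pose(*w); rv=(R.inv()*R1).as_rotvec(); t=R.inv().apply(p1-p)*1e3
        print([round(float(x),3) for x in rv]+[round(float(x),1) for x in t]); R,p=R1,p1
E
python3 - <<'E'
from pose import *
Pc,el,hd,_=cur(*tool())
w=[]
for k in (1,2,3,4): w.append((Pc+(B-.001*WL-Pc)*k/4,0,102.4+(101-102.4)*k/4))
P1=B+.001*WE+.0005*UE
for k in range(1,9): w.append((w[3][0]+(P1-w[3][0])*k/8,48*k/8,101-10*k/8))
seq(w)
E
```

```text
[0.006, -0.0, -0.0, -0.0, -7.0, -0.3]
[0.006, 0.0, 0.0, -0.0, -7.0, -0.2]
[0.006, 0.0, 0.0, -0.0, -7.0, -0.2]
[0.006, 0.0, 0.0, -0.0, -7.0, -0.2]
[0.022, 0.001, -0.105, 0.0, 2.6, 0.1]
[0.022, 0.003, -0.105, 0.0, 2.6, 0.1]
[0.021, 0.006, -0.105, 0.0, 2.6, 0.2]
[0.02, 0.008, -0.105, 0.1, 2.5, 0.2]
[0.019, 0.01, -0.105, 0.1, 2.5, 0.3]
[0.018, 0.012, -0.105, 0.1, 2.5, 0.3]
[0.017, 0.014, -0.105, 0.1, 2.5, 0.4]
[0.015, 0.015, -0.105, 0.2, 2.5, 0.4]
```

Call:
{"api": "move_arm", "payload": {
  "targets": [
    [0.006, 0, 0, 0, -7, -0.3, 1],
    [0.006, 0, 0, 0, -7, -0.2, 1],
    [0.006, 0, 0, 0, -7, -0.2, 1],
    [0.006, 0, 0, 0, -7, -0.2, 1],
    [0, 0, 0, 0, 0, 0, 1]
  ]
}}

```text
t: 5.15
eef_pos: [0.5233, -0.152, 0.176]
orientation: [2.12, 0.205, -2.121]
wrist_force: [0.1, 0.0, -0.4]
finger_gap: 0.0097
```

```bash
python3 -c "
from pose import *
rep()"
```

```text
t 5.15 slot-bend mm: level-along 0.5 z -0.2 | end-along 0.1 perp -0.5 lat 0.3 latlevel 0.2 el 0.0 hd 101.0 roll 0.0 F [ 0.1   0.04 -0.41] T [-0.019  0.188  0.03 ] gap 0.0097 j [-0.3   0.34  1.83  0.    0.98  1.07]
```

Call:
{"api": "move_arm", "payload": {
  "targets": [
    [0.022, 0.001, -0.105, 0, 2.6, 0.1, 1],
    [0.022, 0.003, -0.105, 0, 2.6, 0.1, 1],
    [0.021, 0.006, -0.105, 0, 2.6, 0.2, 1],
    [0.02, 0.008, -0.105, 0.1, 2.5, 0.2, 1],
    [0, 0, 0, 0, 0, 0, 1],
    [0, 0, 0, 0, 0, 0, 1]
  ]
}}

```text
t: 5.65
eef_pos: [0.5243, -0.1646, 0.1733]
orientation: [-2.004, -0.535, 2.052]
wrist_force: [0.2, 0.2, -0.7]
finger_gap: 0.0098
```

```bash
python3 -c "
from pose import *
rep()"
```

```text
t 5.65 slot-bend mm: level-along -1.4 z -0.7 | end-along -1.5 perp 0.7 lat 0.5 latlevel 0.7 el 24.0 hd 95.8 roll 0.1 F [ 0.16  0.2  -0.7 ] T [-0.229  0.112 -0.004] gap 0.0098 j [-0.53  0.48  1.69  0.35  1.25  0.78]
```

Run:
```python
from pose import *
Pc,el,hd,_=cur(*tool())
P1=B+.003*WE+.001*UE
seq([(Pc+(P1-Pc)*k/5,el+(48-el)*k/5,hd+(91-hd)*k/5) for k in range(1,6)])
```

```text
[0.015, 0.009, -0.084, -0.3, 1.4, 0.1]
[0.014, 0.009, -0.084, -0.3, 1.4, 0.1]
[0.014, 0.01, -0.084, -0.2, 1.3, 0.2]
[0.013, 0.011, -0.084, -0.1, 1.3, 0.2]
[0.012, 0.012, -0.084, -0.0, 1.3, 0.2]
```

Call:
{"api": "move_arm", "payload": {
  "targets": [
    [0.015, 0.009, -0.084, -0.3, 1.4, 0.1, 1],
    [0.014, 0.009, -0.084, -0.3, 1.4, 0.1, 1],
    [0.014, 0.01, -0.084, -0.2, 1.3, 0.2, 1],
    [0.013, 0.011, -0.084, -0.1, 1.3, 0.2, 1],
    [0.012, 0.012, -0.084, 0, 1.3, 0.2, 1],
    [0, 0, 0, 0, 0, 0, 1],
    [0, 0, 0, 0, 0, 0, 1]
  ]
}}

```text
t: 6.23
eef_pos: [0.5239, -0.1689, 0.1706]
orientation: [-1.722, -0.787, 1.739]
wrist_force: [-0.4, 0.2, 0.1]
finger_gap: 0.01
```

```bash
python3 -c "
from pose import *
rep()
snap('wrist','w5'); snap('scene','s5')
a=cv2.imread('pics/s5.png'); cv2.imwrite('pics/s5c.png',cv2.resize(a[130:230,215:320],None,fx=6,fy=6,interpolation=cv2.INTER_CUBIC))"
```

```text
t 6.2333 slot-bend mm: level-along 3.0 z 3.0 | end-along 4.3 perp -0.2 lat 0.1 latlevel -0.5 el 48.0 hd 91.1 roll 0.1 F [-0.39  0.23  0.11] T [-0.364  0.086  0.038] gap 0.0100 j [-0.68  0.66  1.59  0.6   1.52  0.64]
```

View pics/w5.png

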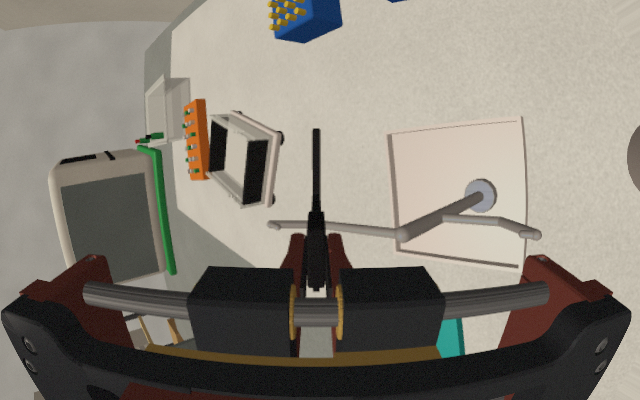

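View pics/s5c.png

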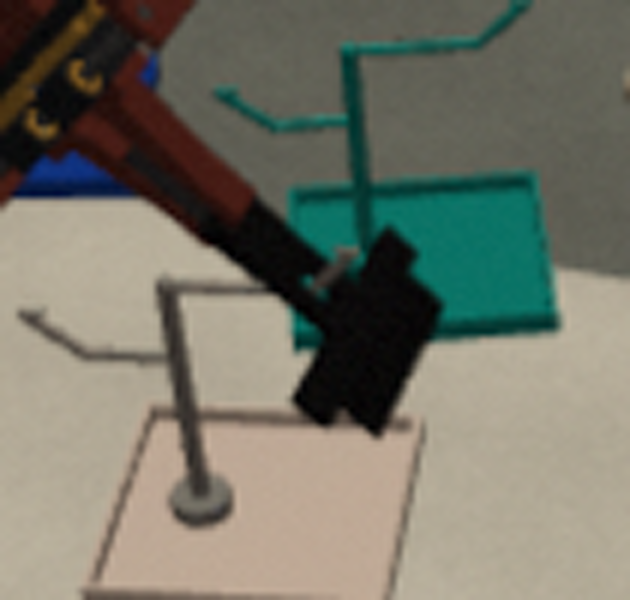

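```bash
python3 -c "
from pose import *
W=load('w5')
E=B+.036*WE; Q=E+.008*(-np.sqrt(.5)*WE+np.sqrt(.5)*UE)
for P in (B,E,Q): print((proj(W,P,True)-[255,205]+.5)*6-.5)
a=cv2.imread('pics/w5.png'); cv2.imwrite('pics/w5c.png',cv2.resize(a[205:260,255:355],None,fx=6,fy=6,interpolation=cv2.INTER_CUBIC))"
```

```text
[399.13856701 114.47034137]
[101.39835119 113.43980676]
[142.32321498 129.53576519]
```

View pics/w5c.png

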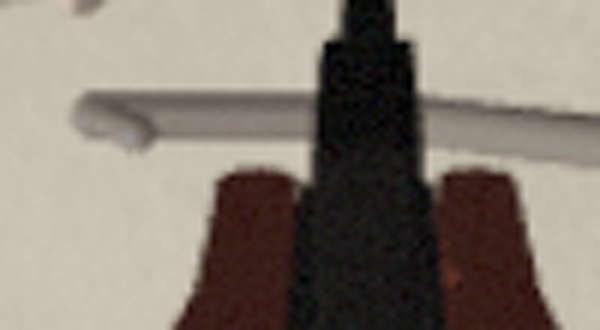

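Call:
{"api": "move_arm", "payload": {
  "targets": [
    [0, 0, 0, -0.8, -5, 0, 1],
    [0, 0, 0, -0.8, -5, 0, 1],
    [0, 0, 0, -0.8, -5, 0, 1],
    [0, 0, 0, 0, -3, 0, 1],
    [0, 0, 0, 0, 0, 0, 1],
    [0, 0, 0, 0, 0, 0, 1]
  ]
}}

```text
t: 6.83
eef_pos: [0.5242, -0.1591, 0.1868]
orientation: [-1.724, -0.789, 1.736]
wrist_force: [-0.2, 0.6, 0.1]
finger_gap: 0.0099
```

```bash
python3 -c "
from pose import *
rep()
snap('wrist','w6')
a=cv2.imread('pics/w6.png'); cv2.imwrite('pics/w6c.png',cv2.resize(a[205:260,255:355],None,fx=6,fy=6,interpolation=cv2.INTER_CUBIC))"
```

```text
t 6.8333 slot-bend mm: level-along 12.6 z 19.3 | end-along 22.9 perp 3.4 lat -0.5 latlevel -2.7 el 48.1 hd 91.2 roll -0.1 F [-0.17  0.57  0.07] T [-0.442  0.116  0.025] gap 0.0099 j [-0.67  0.63  1.6   0.61  1.53  0.65]
```

View pics/w6c.png

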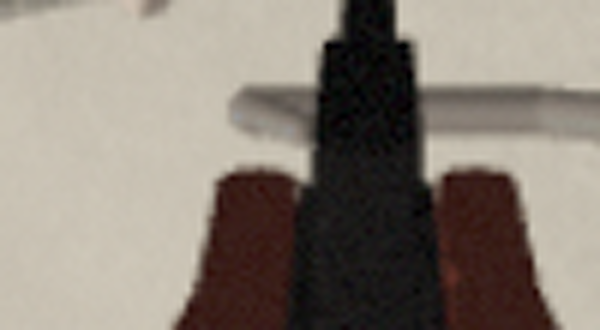

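Call:
{"api": "move_arm", "payload": {
  "targets": [
    [0, 0, 0, 0.3, -2.5, 0, 1],
    [0, 0, 0, 0, -2.5, 0, 1],
    [0, 0, 0, 0, 0, 0, 1]
  ]
}}

```text
t: 7.13
eef_pos: [0.5241, -0.1556, 0.1901]
orientation: [-1.723, -0.789, 1.735]
wrist_force: [0.2, -0.1, -0.7]
finger_gap: 0.0095
```

```bash
python3 -c "
from pose import *
rep()"
```

```text
t 7.1333 slot-bend mm: level-along 16.1 z 22.6 | end-along 27.8 perp 2.9 lat -0.4 latlevel -3.2 el 48.1 hd 91.2 roll -0.1 F [ 0.18 -0.06 -0.71] T [-0.462  0.23   0.02 ] gap 0.0095 j [-0.67  0.62  1.61  0.61  1.54  0.66]
```

Call:
{"api": "move_arm", "payload": {
  "targets": [
    [0, 0, 0, 0, -2.5, 0, 1],
    [0, 0, 0, 0, -2.5, 0, 1],
    [0, 0, 0, 0, 0, 0, 1]
  ]
}}

```text
t: 7.38
eef_pos: [0.5241, -0.1522, 0.194]
orientation: [-1.723, -0.789, 1.735]
wrist_force: [-0.1, -0.6, -0.3]
finger_gap: 0.0097
```

```bash
python3 -c "
from pose import *
rep()
snap('wrist','w7')
a=cv2.imread('pics/w7.png'); cv2.imwrite('pics/w7c.png',cv2.resize(a[205:260,255:355],None,fx=6,fy=6,interpolation=cv2.INTER_CUBIC))"
```

```text
t 7.3833 slot-bend mm: level-along 19.4 z 26.5 | end-along 33.0 perp 3.0 lat -0.5 latlevel -3.8 el 48.1 hd 91.2 roll -0.1 F [-0.07 -0.58 -0.25] T [-0.437  0.146 -0.036] gap 0.0097 j [-0.66  0.62  1.61  0.62  1.54  0.66]
```

View pics/w7c.png

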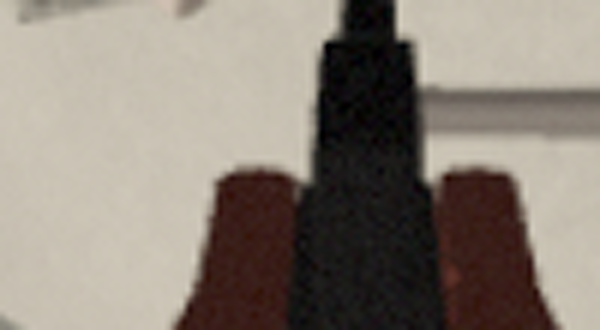

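Call:
{"api": "move_arm", "payload": {
  "targets": [
    [0, 0, 0, 0, -2.5, 0, 1],
    [0, 0, 0, 0, -2.5, 0, 1],
    [0, 0, 0, 0, 0, 0, 1]
  ]
}}

```text
t: 7.68
eef_pos: [0.524, -0.1488, 0.1977]
orientation: [-1.723, -0.79, 1.736]
wrist_force: [-0.0, -0.5, -0.4]
finger_gap: 0.0097
```

```bash
python3 -c "
from pose import *
rep()"
```

```text
t 7.6833 slot-bend mm: level-along 22.8 z 30.3 | end-along 38.0 perp 3.0 lat -0.5 latlevel -4.4 el 48.1 hd 91.2 roll -0.1 F [-0.01 -0.48 -0.36] T [-0.489  0.107 -0.058] gap 0.0097 j [-0.66  0.61  1.61  0.62  1.54  0.67]
```

Call:
{"api": "move_arm", "payload": {
  "targets": [
    [0, 0, 0, 0, -2.5, 0, 1],
    [0, 0, 0, 0, -2.5, 0, 1],
    [0, 0, 0, 0, -2.5, 0, 1],
    [0, 0, 0, 0, 0, 0, 1]
  ]
}}

```text
t: 8.02
eef_pos: [0.5239, -0.1438, 0.2034]
orientation: [-1.723, -0.79, 1.735]
wrist_force: [0.1, 0.0, -0.7]
finger_gap: 0.0097
```

```bash
python3 -c "
from pose import *
rep()
snap('wrist','w8');snap('scene','s8')
a=cv2.imread('pics/w8.png'); cv2.imwrite('pics/w8c.png',cv2.resize(a[205:260,255:355],None,fx=6,fy=6,interpolation=cv2.INTER_CUBIC))
a=cv2.imread('pics/s8.png'); cv2.imwrite('pics/s8c.png',cv2.resize(a[130:230,215:320],None,fx=6,fy=6,interpolation=cv2.INTER_CUBIC))"
```

```text
t 8.0167 slot-bend mm: level-along 27.7 z 35.9 | end-along 45.6 perp 3.1 lat -0.5 latlevel -5.2 el 48.1 hd 91.2 roll -0.1 F [ 0.1   0.02 -0.72] T [-0.434  0.08  -0.009] gap 0.0097 j [-0.66  0.6   1.62  0.62  1.54  0.67]
```

View pics/w8c.png

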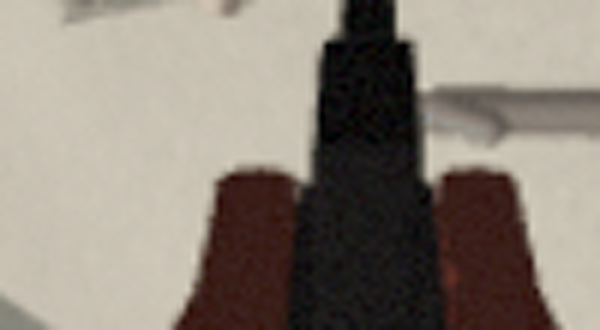

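View pics/s8c.png

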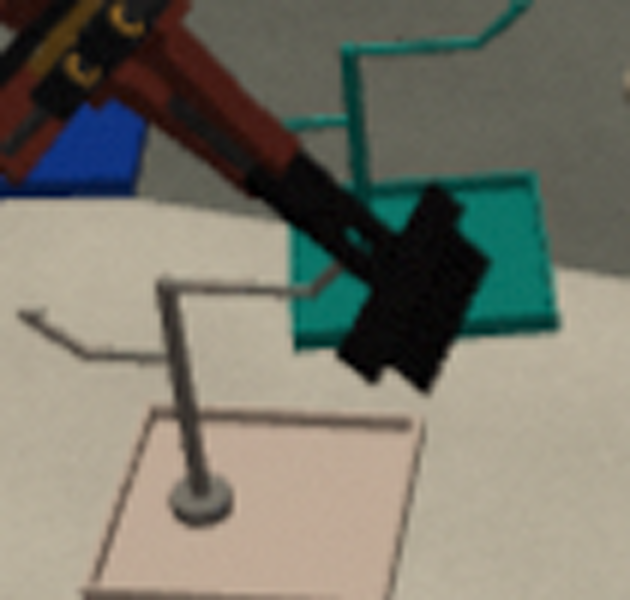

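Call:
{"api": "move_arm", "payload": {
  "targets": [
    [0, 0, 0, 0, -5, 0, 1],
    [0, 0, 0, 0, -12, 0, 1],
    [0, 0, 0, 0, -18, 0, 1],
    [0, 0, 0, 0, -20, 0, 1],
    [0, 0, 0, 0, -20, 0, 1],
    [0, 0, 0, 0, -15, 0, 1],
    [0, 0, 0, 0, -10, 0, 1],
    [0, 0, 0, 0, 0, 0, 1],
    [0, 0, 0, 0, 0, 0, 1],
    [0, 0, 0, 0, 0, 0, 1],
    [0, 0, 0, 0, 0, 0, 1]
  ]
}}

```text
t: 9.03
eef_pos: [0.5223, -0.0777, 0.2767]
orientation: [-1.722, -0.789, 1.736]
wrist_force: [0.3, -0.0, -0.8]
finger_gap: 0.0101
```

```bash
python3 -c "
from pose import *
rep()
R,p=tool();print(p, 'grip-bend',np.linalg.norm(p-R.apply([.0163,0,0])-B))
R1=down(-104); p1=np.array([.515,.11,.33])
r=plan(R1,p1,vmax=35,wmax=6.5); show(r)
print(wrist) if 0 else None"
```

```text
t 9.0333 slot-bend mm: level-along 93.0 z 109.2 | end-along 144.3 perp 2.9 lat 0.0 latlevel -15.9 el 48.2 hd 91.1 roll -0.0 F [ 0.25 -0.   -0.76] T [-0.453  0.126  0.019] gap 0.0101 j [-0.57  0.45  1.67  0.67  1.57  0.79]
[ 0.5222886  -0.07766966  0.27668102] grip-bend 0.15116899094009068
[0.031, 0.014, 0.104, 13.0, -20.6, 0.5]
[0.031, 0.014, 0.104, 10.8, -21.8, 1.3]
[0.031, 0.014, 0.104, 8.5, -22.8, 2.1]
[0.031, 0.014, 0.104, 6.0, -23.5, 2.9]
[0.031, 0.014, 0.104, 3.5, -23.9, 3.7]
[0.031, 0.014, 0.104, 0.9, -24.0, 4.5]
[0.031, 0.014, 0.104, -1.6, -23.8, 5.2]
[0.031, 0.014, 0.104, -4.2, -23.3, 5.9]
```

```bash
python3 -c "
from pose import *
r=plan(down(-104),np.array([.46,.05,.32]),vmax=35,wmax=6.5); show(r)"
```

```text
[0.031, 0.014, 0.104, 8.4, -14.8, 7.5]
[0.031, 0.014, 0.104, 6.7, -15.3, 8.1]
[0.031, 0.014, 0.104, 5.0, -15.7, 8.6]
[0.031, 0.014, 0.104, 3.2, -15.8, 9.2]
[0.031, 0.014, 0.104, 1.4, -15.8, 9.7]
[0.031, 0.014, 0.104, -0.4, -15.5, 10.2]
[0.031, 0.014, 0.104, -2.1, -15.1, 10.6]
[0.031, 0.014, 0.104, -3.8, -14.4, 11.0]
```

Call:
{"api": "move_arm", "payload": {
  "targets": [
    [0.031, 0.014, 0.104, 8.4, -14.8, 7.5, 1],
    [0.031, 0.014, 0.104, 6.7, -15.3, 8, 1],
    [0.031, 0.014, 0.104, 5, -15.7, 8.6, 1],
    [0.031, 0.014, 0.104, 3.2, -15.8, 9.2, 1],
    [0.031, 0.014, 0.104, 1.4, -15.8, 9.7, 1],
    [0.031, 0.014, 0.104, -0.4, -15.5, 10, 1],
    [0.031, 0.014, 0.104, -2, -15, 10.6, 1],
    [0.031, 0.014, 0.104, -4, -14.4, 11, 1],
    [0, 0, 0, 0, 0, 0, 1],
    [0, 0, 0, 0, 0, 0, 1]
  ]
}}

```text
t: 9.87
eef_pos: [0.4601, 0.0526, 0.3208]
orientation: [-2.095, 0.247, 2.091]
wrist_force: [-0.6, -0.4, -1.6]
finger_gap: 0.0104
```

```bash
python3 -c "
from pose import *
rep();print(tool()[1])
snap('wrist','w9');snap('scene','s9')
a=cv2.imread('pics/s9.png'); cv2.imwrite('pics/s9c.png',cv2.resize(a[195:265,340:425],None,fx=8,fy=8,interpolation=cv2.INTER_CUBIC))"
```

```text
t 9.8667 slot-bend mm: level-along 213.4 z 144.6 | end-along 245.5 perp -56.5 lat 59.9 latlevel 24.3 el 0.2 hd 76.3 roll -0.1 F [-0.55 -0.43 -1.62] T [ 0.004  0.136 -0.028] gap 0.0104 j [0.09 0.04 1.84 0.   1.26 1.89]
[0.46007369 0.05260626 0.32084441]
```

View pics/w9.png

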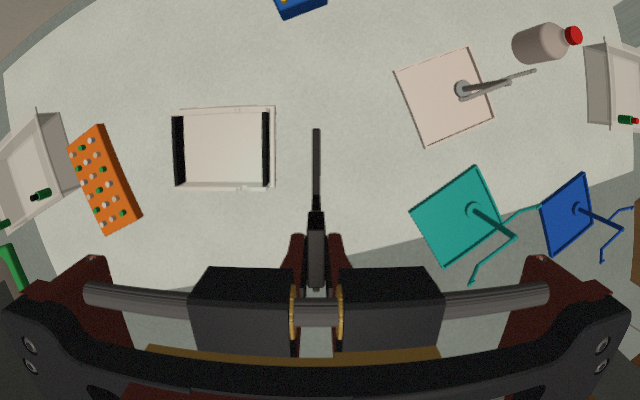

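View pics/s9.png

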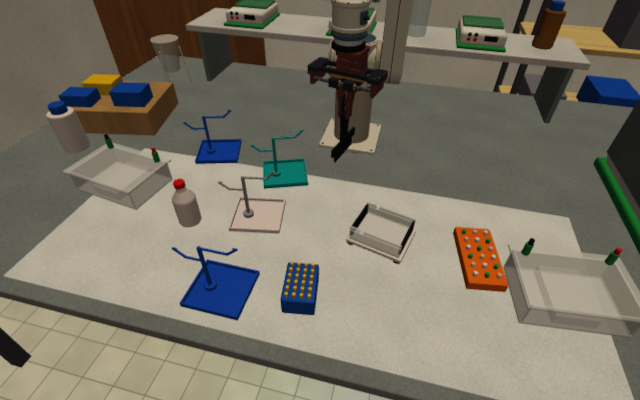

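```bash
python3 -c "
from h import *
a=cv2.imread('pics/w9.png'); cv2.imwrite('pics/w9c.png',cv2.resize(a[95:200,160:285],None,fx=5.6,fy=5.6,interpolation=cv2.INTER_CUBIC))"
```

```text
(no output)
```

View pics/w9c.png

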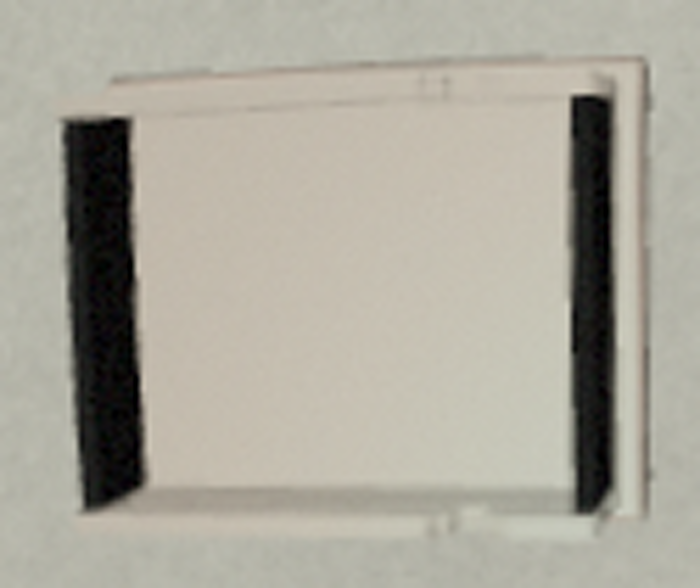

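View pics/s9c.png

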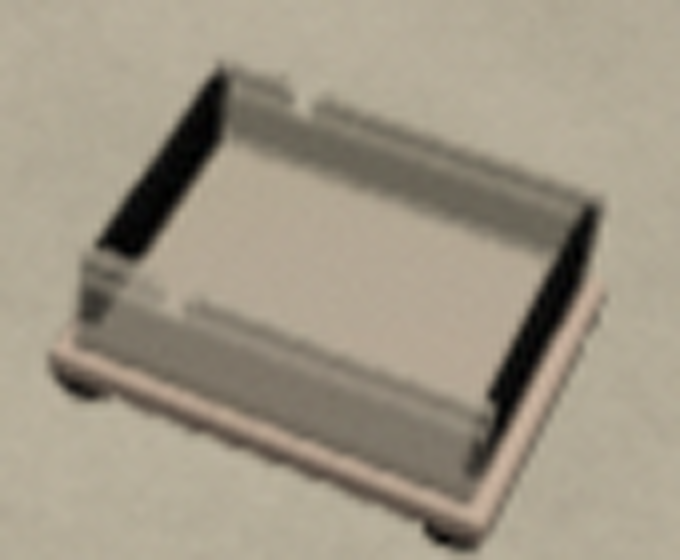

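Run:
```python
from h import *
W=load('w9');S=load('s9');T=load('top0')
k=lambda p:cr((160,95),5.6,p); g=lambda p:cr((340,195),8,p)
A=tri(ray(W,*k((434,88)),True),ray(S,*g((178,305)))); C=tri(ray(W,*k((443,525)),True),ray(S,*g((305,103))))
print('far',A,'near',C, np.linalg.norm(A[0]-C[0]),(A[0]+C[0])/2,np.degrees(np.arctan2(*(A[0]-C[0])[1::-1])))
for z in (.052,.059,.066):
  a=onz(W,*k((434,88)),z,True);c=onz(W,*k((443,525)),z,True);sa=onz(S,*g((178,305)),z);sc=onz(S,*g((305,103)),z)
  print(z,a,c,np.linalg.norm(a-c)); print('   scene',sa,sc)
# corners of walls at top: z=.066
for n,p in [('w TL',(62,103)),('w BL',(85,512)),('w TR',(607,90)),('w BR',(600,525))]: print(n,onz(W,*k(p),.066,True))
for n,p in [('s far-left',(222,65)),('s far-right',(600,203)),('s near-left',(85,260)),('s near-right',(490,415))]: print(n,onz(S,*g(p),.066))
```

```text
far (array([0.57631851, 0.13887496, 0.06044265]), [0.0032491117076219266, 0.0032491117076219483]) near (array([0.4646242 , 0.16749556, 0.06243886]), [0.003583288717258679, 0.0035832887172586865]) 0.11532017189731061 [0.52047135 0.15318526 0.06144076] -14.372269301453205
0.052 [0.57629217 0.14413202 0.052     ] [0.46167913 0.17427179 0.052     ] 0.1185097246248314
   scene [0.56981867 0.13520262 0.052     ] [0.45553285 0.1639245  0.052     ]
0.059 [0.57559151 0.14242719 0.059     ] [0.46274773 0.1721017  0.059     ] 0.11668030944460993
   scene [0.57649615 0.13576758 0.059     ] [0.46328075 0.16422044 0.059     ]
0.066 [0.57489086 0.14072237 0.066     ] [0.46381634 0.16993161 0.066     ] 0.11485089426438841
   scene [0.58317362 0.13633254 0.066     ] [0.47102865 0.16451638 0.066     ]
w TL [0.60359675 0.24349915 0.066     ]
w BL [0.49363453 0.27148397 0.066     ]
w TR [0.56189583 0.09747652 0.066     ]
w BR [0.45346503 0.12864158 0.066     ]
s far-left [0.45813673 0.13176027 0.066     ]
s far-right [0.49641608 0.27289024 0.066     ]
s near-left [0.57023472 0.10159394 0.066     ]
s near-right [0.60617858 0.24397391 0.066     ]
```

Call:
{"api": "move_arm", "payload": {
  "targets": [
    [0, 0, 0, 25, -5, 12, 1],
    [0, 0, 0, 30, -5, 12, 1],
    [0, 0, 0, 25, -4.3, 10, 1],
    [0, 0, 0, 0, 0, 0, 1],
    [0, 0, 0, 0, 0, 0, 1],
    [0, 0, 0, 0, 0, 0, 1]
  ]
}}

```text
t: 10.47
eef_pos: [0.4326, 0.0712, 0.2419]
orientation: [-2.092, 0.256, 2.085]
wrist_force: [-0.1, -0.6, -1.2]
finger_gap: 0.0098
```

```bash
python3 -c "
from pose import *
rep();print(tool()[1])
snap('wrist','w10');snap('top','t10')
a=cv2.imread('pics/w10.png'); cv2.imwrite('pics/w10c.png',cv2.resize(a[90:250,150:330],None,fx=3.75,fy=3.75,interpolation=cv2.INTER_CUBIC))"
```

```text
t 10.4667 slot-bend mm: level-along 236.8 z 65.7 | end-along 199.6 perp -123.5 lat 86.9 latlevel 47.7 el 0.2 hd 75.8 roll -0.2 F [-0.07 -0.62 -1.24] T [ 0.027  0.091 -0.003] gap 0.0098 j [0.13 0.09 1.98 0.   1.07 1.95]
[0.43263836 0.07123759 0.24188824]
```

View pics/w10.png

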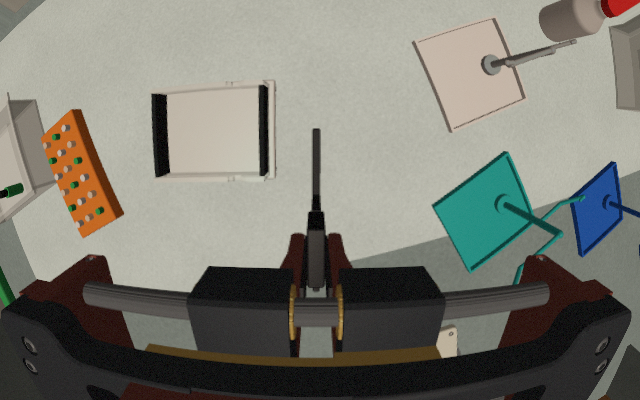

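View pics/w10c.png

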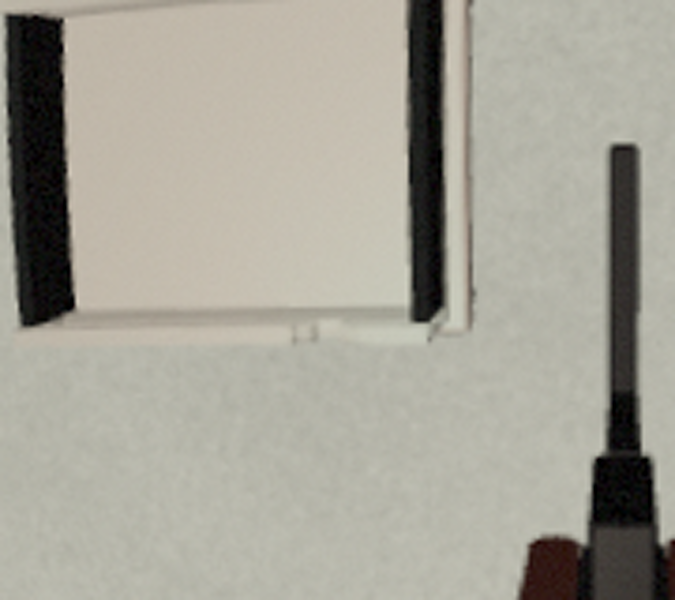

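```bash
python3 -c "
from h import *
a=cv2.imread('pics/w10.png'); 
b=np.vstack([cv2.resize(a[76:92,190:290],None,fx=8,fy=8,interpolation=cv2.INTER_CUBIC),cv2.resize(a[165:190,190:290],None,fx=8,fy=8,interpolation=cv2.INTER_CUBIC)])
b=cv2.normalize(np.clip(b.astype(float),100,235),None,0,255,cv2.NORM_MINMAX).astype('uint8')
cv2.imwrite('pics/w10d.png',b)
a=cv2.imread('pics/t10.png');b=cv2.resize(a[175:230,235:305],None,fx=10,fy=10,interpolation=cv2.INTER_CUBIC);b=cv2.normalize(np.clip(b.astype(float),70,160),None,0,255,cv2.NORM_MINMAX).astype('uint8')
cv2.imwrite('pics/t10d.png',b)"
```

```text
(no output)
```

View pics/w10d.png

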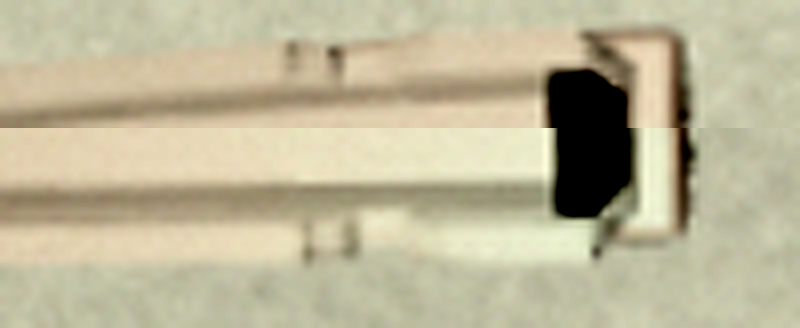

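View pics/t10d.png

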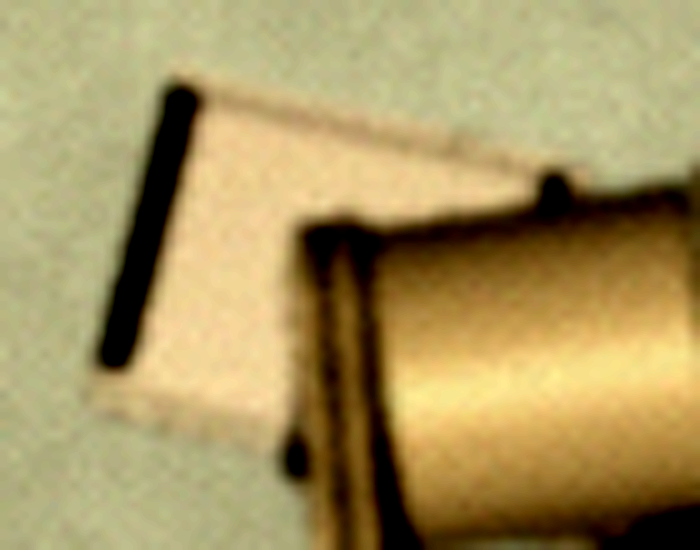

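Run:
```python
from h import *
W=load('w10');S=load('s9')
kf=lambda p:cr((190,76),8,p); kn=lambda p:cr((190,165),8,(p[0],p[1]-128))
g=lambda p:cr((340,195),8,p)
tx=np.array([np.cos(np.radians(-104.3)),np.sin(np.radians(-104.3)),0])
for nm,k,ps in (('far',kf,[((293,55),.066,9.5),((336,60),.052,4.5),((336,60),.057,4.5),((410,42),.066,-9.5)]),('near',kn,[((308,240),.066,9.5),((350,240),.052,4.5),((350,240),.057,4.5),((408,215),.066,-9.5)])):
  for p,z,o in ps: print(nm,p,z,np.round(onz(W,*k(p),z,True)+o*1e-3*tx,4))
for z in (.052,.056,.06): print('scene',z,onz(S,*g((178,305)),z),onz(S,*g((305,103)),z))
```

```text
far (293, 55) 0.066 [0.5746 0.1342 0.066 ]
far (336, 60) 0.052 [0.5757 0.1363 0.052 ]
far (336, 60) 0.057 [0.5748 0.1351 0.057 ]
far (410, 42) 0.066 [0.5756 0.135  0.066 ]
near (308, 240) 0.066 [0.4622 0.1641 0.066 ]
near (350, 240) 0.052 [0.4602 0.1669 0.052 ]
near (350, 240) 0.057 [0.4607 0.1653 0.057 ]
near (408, 215) 0.066 [0.4665 0.166  0.066 ]
scene 0.052 [0.56981867 0.13520262 0.052     ] [0.45553285 0.1639245  0.052     ]
scene 0.056 [0.57363437 0.13552545 0.056     ] [0.45996022 0.16409361 0.056     ]
scene 0.06 [0.57745007 0.13584829 0.06      ] [0.46438759 0.16426272 0.06      ]
```

Call:
{"api": "move_arm", "payload": {
  "targets": [
    [0, 0, 0, 10, -20, -13, 1],
    [0, 0, 0, 12, -20, -13, 1],
    [0.01, 0, 0, 10, -20, -13, 1],
    [0, 0, 0, 10, -20, -13, 1],
    [0, 0, 0, 8, -17.6, -12.8, 1],
    [0, 0, 0, 0, 0, 0, 1],
    [0, 0, 0, 0, 0, 0, 1],
    [0, 0, 0, 0, 0, 0, 1]
  ]
}}

```text
t: 11.23
eef_pos: [0.5182, 0.1508, 0.192]
orientation: [-2.087, 0.264, 2.081]
wrist_force: [0.6, -1.2, -1.1]
finger_gap: 0.0094
```

```bash
python3 -c "
from pose import *
rep();print(tool()[1])
snap('wrist','w11');snap('scene','s11')
a=cv2.imread('pics/w11.png'); cv2.imwrite('pics/w11c.png',cv2.resize(a[90:300,200:430],None,fx=2.8,fy=2.8,interpolation=cv2.INTER_CUBIC))
a=cv2.imread('pics/s11.png'); cv2.imwrite('pics/s11c.png',cv2.resize(a[165:270,330:435],None,fx=5.7,fy=5.7,interpolation=cv2.INTER_CUBIC))"
```

```text
t 11.2333 slot-bend mm: level-along 299.1 z 15.8 | end-along 214.8 perp -214.9 lat -0.0 latlevel -51.1 el 0.2 hd 75.4 roll -0.1 F [ 0.6  -1.17 -1.14] T [-0.007  0.167  0.007] gap 0.0094 j [0.26 0.31 1.83 0.   1.   2.08]
[0.51824003 0.15084181 0.19203232]
```

View pics/w11c.png

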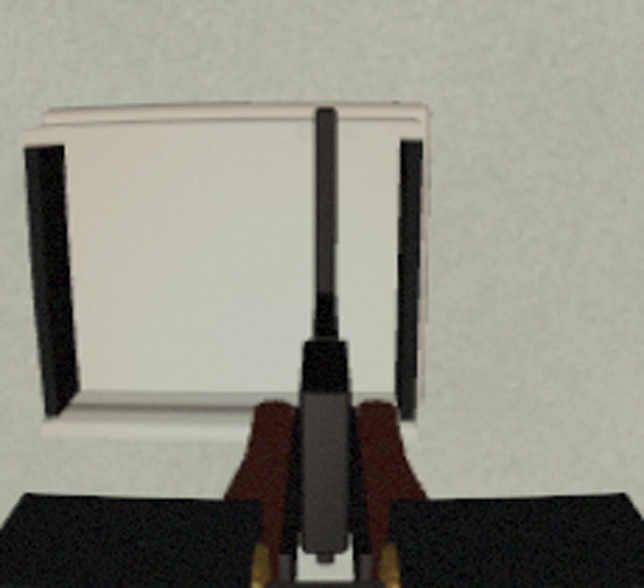

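View pics/s11c.png

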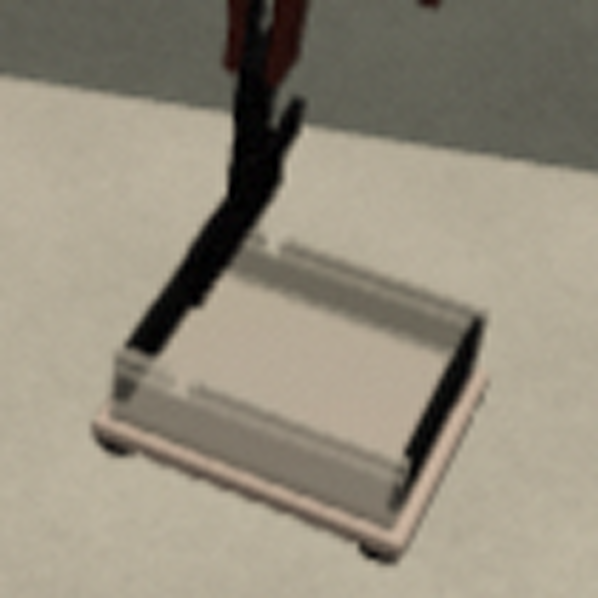

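Call:
{"api": "move_arm", "payload": {
  "targets": [
    [0, 0, 0, 12, 0, -1, 1],
    [0, 0, 0, 12, 0, 0, 1],
    [0, 0, 0, 12, 0, 0, 1],
    [0, 0, 0, 0, 0, 0, 1],
    [0, 0, 0, 0, 0, 0, 1]
  ]
}}

```text
t: 11.75
eef_pos: [0.5184, 0.1507, 0.1548]
orientation: [-2.085, 0.265, 2.083]
wrist_force: [-0.2, 0.0, -0.8]
finger_gap: 0.0101
```

```bash
python3 -c "
from pose import *
rep();print(tool()[1])
snap('wrist','w12');snap('scene','s12')
S=load('s12');R,p=tool()
G=p+R.apply([-.0163,0,0])
for sgn in (-1,1):
  for d in (58,80): print(sgn,d,(proj(S,G+R.apply([d*1e-3,0,sgn*.067]))-[330,165]+.5)*5.7-.5)
for P in ([.575,.1353,.052],[.462,.165,.052]): print('slot',(proj(S,np.array(P))-[330,165]+.5)*5.7-.5)
a=cv2.imread('pics/w12.png'); cv2.imwrite('pics/w12c.png',cv2.resize(a[90:300,200:430],None,fx=2.8,fy=2.8,interpolation=cv2.INTER_CUBIC))
a=cv2.imread('pics/s12.png'); cv2.imwrite('pics/s12c.png',cv2.resize(a[165:270,330:435],None,fx=5.7,fy=5.7,interpolation=cv2.INTER_CUBIC))"
```

```text
t 11.75 slot-bend mm: level-along 298.9 z -21.4 | end-along 187.0 perp -239.7 lat -0.1 latlevel -51.2 el 0.2 hd 75.4 roll -0.0 F [-0.18  0.04 -0.85] T [0.066 0.137 0.041] gap 0.0101 j [0.26 0.36 1.86 0.   0.93 2.08]
[0.5183946  0.15066266 0.15477044]
-1 58 [186.98933947 317.21372177]
-1 80 [183.33336958 350.68468797]
1 58 [295.80877291 154.51233045]
1 80 [290.99561038 187.39519034]
slot [182.0969115  395.75297224]
slot [274.54073797 252.73566197]
```

View pics/w12c.png

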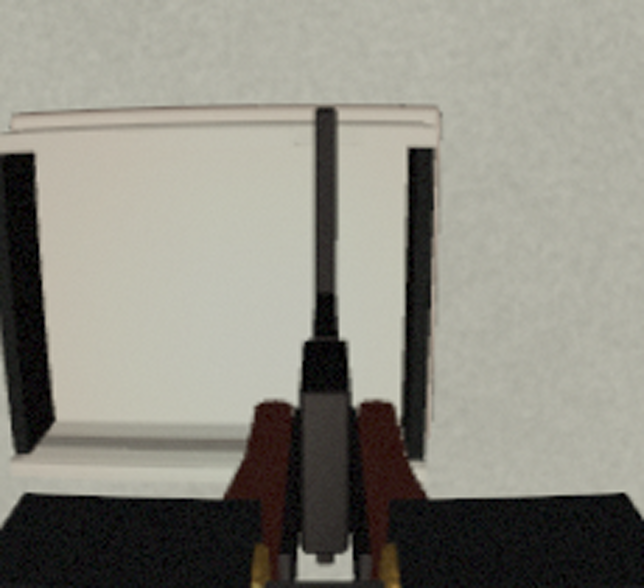

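View pics/s12c.png

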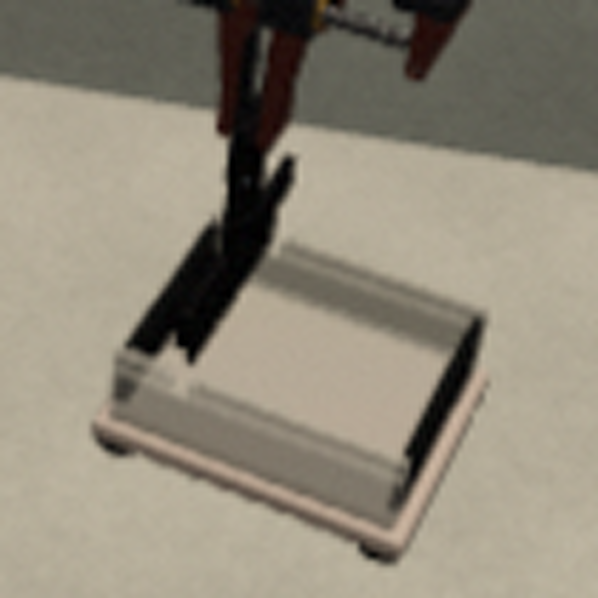

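Call:
{"api": "move_arm", "payload": {
  "targets": [
    [0, 0, 0, 6, 0, 0, 1],
    [0, 0, 0, 6, 0, 0, 1],
    [0, 0, 0, 6, 0, 0, 1],
    [0, 0, 0, 4, 0, 0, 1],
    [0, 0, 0, 0, 0, 0, 1],
    [0, 0, 0, 0, 0, 0, 1]
  ]
}}

```text
t: 12.35
eef_pos: [0.5189, 0.1512, 0.1329]
orientation: [-2.086, 0.264, 2.083]
wrist_force: [-0.7, -0.5, -0.5]
finger_gap: 0.0097
```

```bash
python3 -c "
from pose import *
rep();print(tool()[1])
snap('wrist','w13');snap('scene','s13')
a=cv2.imread('pics/w13.png'); cv2.imwrite('pics/w13c.png',cv2.resize(a[80:290,200:430],None,fx=2.8,fy=2.8,interpolation=cv2.INTER_CUBIC))
a=cv2.imread('pics/s13.png'); cv2.imwrite('pics/s13c.png',cv2.resize(a[195:265,340:425],None,fx=8,fy=8,interpolation=cv2.INTER_CUBIC))"
```

```text
t 12.35 slot-bend mm: level-along 299.3 z -43.3 | end-along 171.1 perp -254.7 lat -0.7 latlevel -51.8 el 0.2 hd 75.4 roll -0.1 F [-0.68 -0.45 -0.49] T [ 0.027  0.124 -0.052] gap 0.0097 j [0.26 0.39 1.87 0.   0.88 2.08]
[0.51891987 0.15115383 0.13289635]
```

View pics/w13c.png

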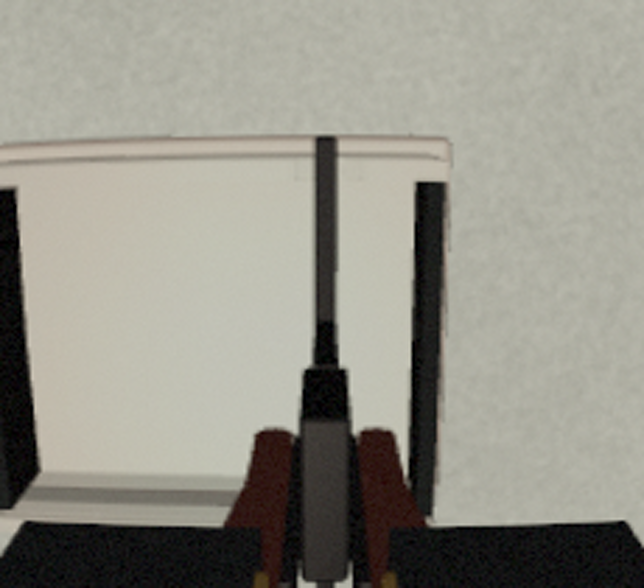

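View pics/s13c.png

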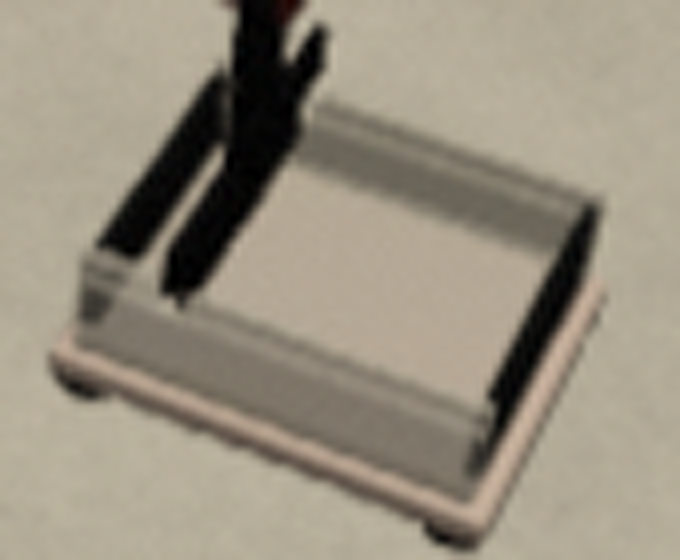

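Call:
{"api": "move_arm", "payload": {
  "targets": [
    [0, 0, 0, 2, 0, 0, 1],
    [0, 0, 0, 2, 0, 0, 1],
    [0, 0, 0, 2, 0, 0, 1],
    [0, 0, 0, 2, 0, 0, 1],
    [0, 0, 0, 0, 0, 0, 1]
  ],
  "newtons": 12
}}

```text
t: 12.87
eef_pos: [0.5189, 0.1512, 0.1249]
orientation: [-2.086, 0.264, 2.082]
wrist_force: [-0.2, 0.3, -0.5]
finger_gap: 0.0099
```

Call:
{"api": "move_arm", "payload": {
  "targets": [
    [0, 0, 0, 1.5, 0, 0, 1],
    [0, 0, 0, 1.5, 0, 0, 1],
    [0, 0, 0, 0, 0, 0, 1]
  ]
}}

```text
t: 13.12
eef_pos: [0.5191, 0.1512, 0.1221]
orientation: [-2.086, 0.264, 2.082]
wrist_force: [0.1, 0.2, -1.3]
finger_gap: 0.0098
```

Call:
{"api": "move_arm", "payload": {
  "targets": [
    [0, 0, 0, 1.5, 0, 0, 1],
    [0, 0, 0, 1.5, 0, 0, 1],
    [0, 0, 0, 0, 0, 0, 1]
  ]
}}

```text
t: 13.37
eef_pos: [0.519, 0.1512, 0.119]
orientation: [-2.086, 0.264, 2.082]
wrist_force: [0.1, 0.7, -1.3]
finger_gap: 0.0097
```

Call:
{"api": "move_arm", "payload": {
  "targets": [
    [0, 0, 0, 1, 0, 0, 1],
    [0, 0, 0, 1, 0, 0, 1],
    [0, 0, 0, 0, 0, 0, 1]
  ]
}}

```text
t: 13.62
eef_pos: [0.5191, 0.1512, 0.1172]
orientation: [-2.086, 0.264, 2.082]
wrist_force: [-0.7, 0.8, -1.7]
finger_gap: 0.0102
```

Call:
{"api": "move_arm", "payload": {
  "targets": [
    [0, 0, 0, 0.8, 0, 0, 1],
    [0, 0, 0, 0, 0, 0, 1],
    [0, 0, 0, 0, 0, 0, 1]
  ]
}}

```text
t: 13.87
eef_pos: [0.5192, 0.1512, 0.1165]
orientation: [-2.086, 0.264, 2.082]
wrist_force: [-0.4, 0.5, -0.9]
finger_gap: 0.0098
```

Call:
{"api": "move_arm", "payload": {
  "targets": [
    [0, 0, 0, 0.7, 0, 0, 1],
    [0, 0, 0, 0, 0, 0, 1],
    [0, 0, 0, 0, 0, 0, 1]
  ]
}}

```text
t: 14.12
eef_pos: [0.5194, 0.1513, 0.116]
orientation: [-2.087, 0.264, 2.081]
wrist_force: [0.1, -0.5, 1.4]
finger_gap: 0.0097
```

Call:
{"api": "move_arm", "payload": {
  "targets": [
    [0, 0, 0, 0.5, 0, 0, 1],
    [0, 0, 0, 0, 0, 0, 1],
    [0, 0, 0, 0, 0, 0, 1]
  ]
}}

```text
t: 14.37
eef_pos: [0.5196, 0.1514, 0.1159]
orientation: [-2.087, 0.264, 2.081]
wrist_force: [-0.6, -0.5, 4.4]
finger_gap: 0.01
```

```bash
python3 -c "
from pose import *
rep();print(tool()[1])
snap('wrist','w14');snap('scene','s14')
a=cv2.imread('pics/s14.png'); cv2.imwrite('pics/s14c.png',cv2.resize(a[185:265,340:425],None,fx=7,fy=7,interpolation=cv2.INTER_CUBIC))"
```

```text
t 14.3667 slot-bend mm: level-along 299.4 z -60.3 | end-along 158.6 perp -266.3 lat -1.4 latlevel -52.6 el 0.2 hd 75.4 roll -0.1 F [-0.56 -0.52  4.43] T [-0.029  0.243  0.012] gap 0.0100 j [0.26 0.42 1.88 0.   0.84 2.08]
[0.51961614 0.15137284 0.11585853]
```

View pics/s14c.png

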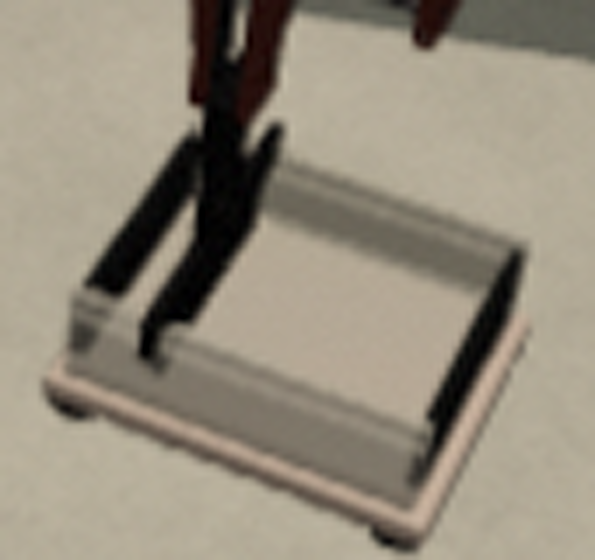

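Call:
{"api": "move_arm", "payload": {
  "targets": [
    [0, 0, 0, -0.4, 0, 0, 1],
    [0, 0, 0, 0, 0, 0, 0.3],
    [0, 0, 0, 0, 0, 0, 0.3],
    [0, 0, 0, 0, 0, 0, 0.3],
    [0, 0, 0, 0, 0, 0, 0.3],
    [0, 0, 0, 0, 0, 0, 0.3],
    [0, 0, 0, 0, 0, 0, 0.3]
  ]
}}

```text
t: 15.05
eef_pos: [0.5191, 0.1512, 0.1156]
orientation: [-2.086, 0.264, 2.082]
wrist_force: [0.2, -0.2, -0.5]
finger_gap: 0.0307
```

```bash
python3 -c "
from pose import *
rep();print(tool()[1])
snap('wrist','w15')"
```

```text
t 15.05 slot-bend mm: level-along 299.3 z -60.6 | end-along 158.3 perp -266.3 lat -0.9 latlevel -52.1 el 0.2 hd 75.4 roll -0.1 F [ 0.19 -0.2  -0.49] T [ 0.014  0.207 -0.018] gap 0.0307 j [0.26 0.42 1.88 0.   0.84 2.08]
[0.51914006 0.15123864 0.11563393]
```

View pics/w15.png

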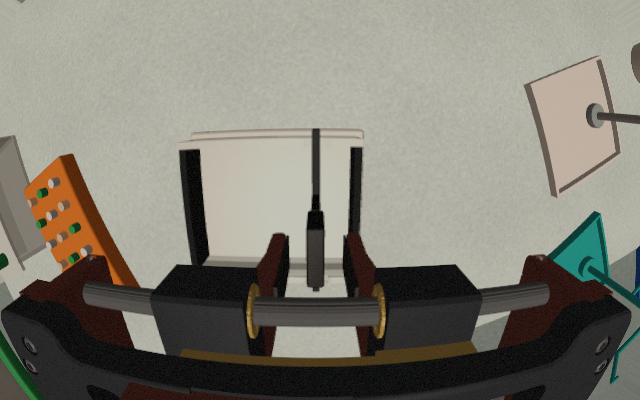

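Comb stands by itself between the open fingers. Retreat upward.

Call:
{"api": "move_arm", "payload": {
  "targets": [
    [0, 0, 0, -10, 0, 0, 0.3],
    [0, 0, 0, -20, 0, 0, 0.3],
    [0, 0, 0, -30, 0, 0, 0.3],
    [0, 0, 0, -30, 0, 0, 0.3],
    [0, 0, 0, -30, 15, 20, 0.3],
    [0, 0, 0, -20, 25, 20, 0.3],
    [0, 0, 0, 0, 25, 10, 0.3],
    [0, 0, 0, 0, 0, 0, 0.3],
    [0, 0, 0, 0, 0, 0, 0.3]
  ]
}}

```text
t: 15.85
eef_pos: [0.4538, 0.1001, 0.2566]
orientation: [-2.087, 0.265, 2.079]
wrist_force: [1.4, -0.5, 0.6]
finger_gap: 0.0309
```

```bash
python3 -c "
from pose import *
rep();print(tool()[1])
snap('wrist','w16');snap('scene','s16')
a=cv2.imread('pics/s16.png'); cv2.imwrite('pics/s16c.png',cv2.resize(a[165:265,330:435],None,fx=5.7,fy=5.7,interpolation=cv2.INTER_CUBIC))"
```

```text
t 15.85 slot-bend mm: level-along 261.2 z 80.4 | end-along 229.6 perp -134.8 lat 65.2 latlevel 21.5 el 0.3 hd 75.3 roll -0.2 F [ 1.37 -0.55  0.58] T [0.025 0.161 0.056] gap 0.0309 j [0.19 0.11 1.92 0.   1.11 2.02]
[0.45383564 0.10008114 0.25661498]
```

View pics/w16.png

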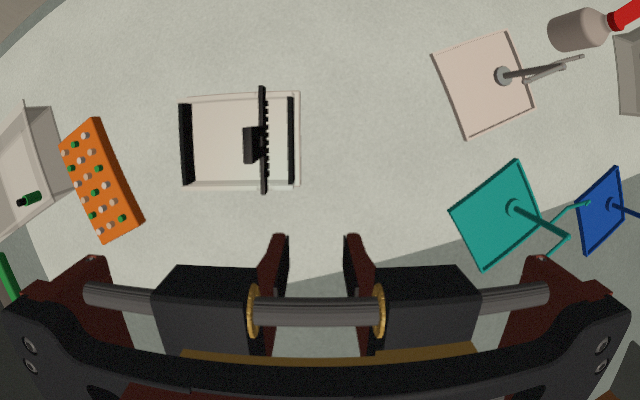

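View pics/s16c.png

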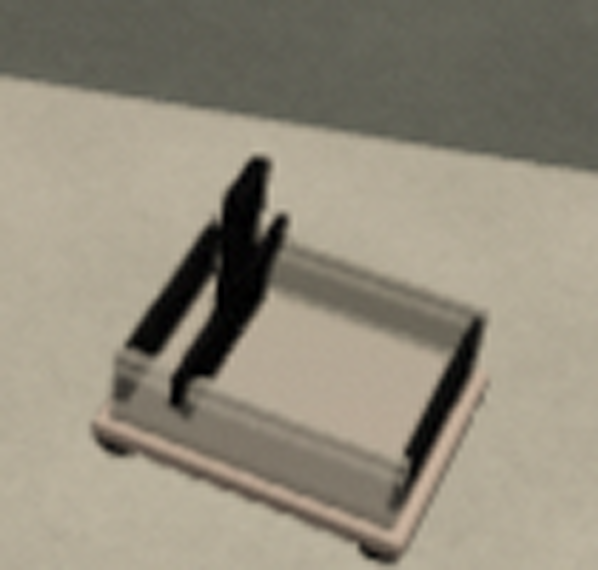

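```bash
python3 -c "
from pose import *
W=load('w16');S=load('s16')
a=cv2.imread('pics/w16.png'); cv2.imwrite('pics/w16c.png',cv2.resize(a[80:200,225:310],None,fx=5,fy=5,interpolation=cv2.INTER_CUBIC))
c=np.array([.519,.151,.149])
t=np.array([np.cos(np.radians(-14.6)),np.sin(np.radians(-14.6)),0]); n=np.array([-t[1],t[0],0])
for i,j in ((1,1),(1,-1),(-1,1),(-1,-1)):
  P=c+.018*i*t+.005*j*n; print(i,j,((proj(W,P,True)-[225,80]+.5)*5-.5).round(),((proj(S,P)-[330,165]+.5)*5.7-.5).round())
"
```

```text
1 1 [ 83. 241.] [246. 203.]
1 -1 [134. 239.] [226. 196.]
-1 1 [ 90. 426.] [275. 159.]
-1 -1 [140. 425.] [256. 152.]
```

View pics/w16c.png

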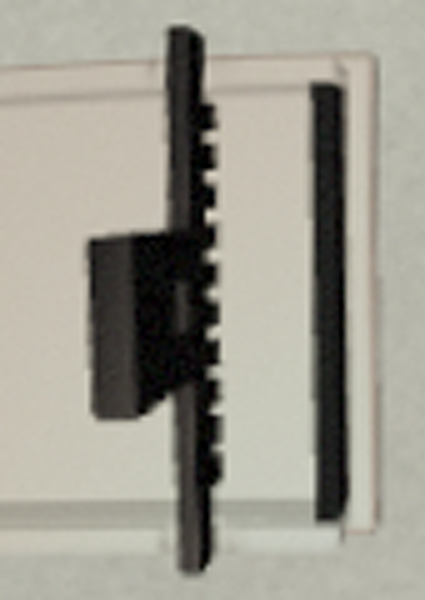

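```bash
python3 -c "
from h import *
print(manip.job_done())"
```

```text
the job is handed in; nothing more can be done
None
```

The comb is off the hook and seated in the tray's two slots, and I let go of it. I handed the job in at about 16 s; the interface gives no verdict.

**Taking it off the hook:** I gripped the block and raised it 4.5 mm. At the bend I tilted it about 48° to match the end wire and slid it out over the barb. Force readings stayed within about 1 N, which is the level of sensor noise plus the comb's weight. The comb was held 151 mm from the bend before I carried it away.

**Placing it:** It touched the slot bottoms at the expected height, with the grip block about 80 mm above them. I pressed with about 4.5 N, opened the fingers and backed off.

**Last checks:**
- **Comb:** The last pictures show it standing free and upright in both slots. The grip block's top is within about 2 mm of where it should be.
- **Bystanders:** I never touched the tip box, wash bottle or tube rack, and saw no change in the late views they appear in.

**What disagreed:** My first wrist-camera reading of the slots was 7–12 mm off the scene camera's. I had mistaken the flared mouth's edge for the slot; after I corrected that, the two views agreed to about 2 mm. The tray midpoint along the slot line stayed uncertain by about 4 mm, within the 8 mm allowed.

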